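Set the hold-down of a bench sheet shear with a thickness gauge

TASK

Set the hold-down of the bench shear for 3 mm sheet: slide the blade of the orange-handled thickness gauge flat under the raised white foot and let go of it, then turn the black T-handle screw down until the blade just drags. Feel for it by sliding the gauge by its handle: it should still slide, but against a light, clear resistance; never clamp it hard. At the end leave the gauge lying flat on the bed, let go, its blade centred under the foot at that light drag, ready for the lock nut to be tightened, and do not disturb the tankard, the tape and the jar.

Things in the scene. Friction and masses are not known exactly. Their poses are not given: they have to be found in the camera images.
- shear: blue bench lever shear, fixed, knife shut. Origin on the bench under the hold-down screw's axis; x points along the bed from its open front edge (robot's side) to the knife, y left, z up. The gauge goes in along +x. Foot plate x -151..159, y -108..108, 14 mm high. Knife: upright steel plate across the bed's far end, x 56..65, y -83..103, up to z 104 mm.
- bed (a point): point on the bed's top face under the screw's axis, 60 mm above the bench; axes as shear. The bed is flat steel, x -145 to +55 mm from here, y -62 to +62.
- arm (a point): top of the boss on the hold-down arm, on the screw's axis, 133 mm above the bench; axes as shear. Boss: 31 mm across, z 103..133 (bench heights), with a slack lock nut on it up to z 141. The arm (26 mm wide in x, z 106..130) runs from it to y +62, onto a column at x -13..13, y 36..62 that stands on the bed.
- cheek (a point): top of the blue pivot block left of the knife, 148 mm above the bench; the block is 56 mm in x, 30 mm in y, this point at its middle. Right of the knife, in the shear's frame: lever socket x 47..74, y -125..-75, z 76..116 mm, and a cutting lever, up to 30 mm thick, rising from it along -y to y -415, z 190. Leave it alone.
- holddown: sliding part of the hold-down; origin on the screw's axis, at bench height when joint screw is 0; axes as shear. It carries the foot, a white disc 24 mm across, 8 mm high, that does not turn. Its wear is not measured: at screw 0 its underside stands 6.4 mm, give or take 1.2, above the bed (3.4, give or take 1.2, above the blade lying there). The foot is sprung, 14 N per mm.
- screw (a joint): angle of the T-handle screw, rad, growing clockwise seen from above; each rad lowers the foot 1.59 mm (10 mm a turn). Range -0.8 to 4.2, starts within 0.2 of 0. About 0.06 N m turns it; it stays where it is left. After the foot touches the blade each further rad adds about 19 N of pressure. Right is 2 to 8 N of foot pressure on the blade; over 25 N is clamped hard.
- handle (a point): middle of the T-handle: a black bar 46 mm long (this point's x), 12 mm wide (y), 24 mm high, upright on the screw's axis, 116 mm above the bed at screw 0; it turns and sinks with the screw. Clear all round and above.
- gauge: 3 mm thickness gauge, 165 mm long, about 70 g, flat underside, flat on the bench at first. Origin on the underside, middle of the edge where the blade leaves the handle; x points to the blade's tip, z up. Steel blade x 0..105 mm, 20 mm wide, 3 mm thick; orange handle x -60..0, 20 mm wide, 18 mm high.
- blade (a point): point on the blade's upper face, 78 mm from the handle, 27 mm from the tip: belongs under the middle of the foot, within 12 mm. Sliding the blade under the foot takes about 1.2 N of pull (give or take 15 percent) per N of foot pressure, plus about 0.5 N for its weight: 2.9 to 10 N when right, under 1 N with no pressure.
- tankard: open pewter mug body, 80 mm across, 105 mm high, loose; origin under its centre
- tape: roll of paper tape lying flat, 104 mm across, 36 mm high, loose; origin under its centre
- jar: small glass jar with a steel lid, 56 mm across, 75 mm high, loose; origin under its centre
Not all that is in view belongs to the job. What is meant by the gauge is not turquoise or yellow, and is the smaller of those in its own colour.

How it is judged:
On the way, in this order (a step that is already met when the one before it is completed fails the run):
1. the gauge blade lies flat on the bed under the foot, let go, the screw still slack (horizontal distance between blade and holddown below 0.012 m and angle between gauge's own z axis and vertical below 0.06 rad and z of blade in the frame of shear between 0.06 and 0.066 m and contact force between the fingers and gauge below 0.1 N and contact force between holddown and gauge below 0.5 N), for 0.2 s.
2. the gauge is slid by its handle against the drag of the foot (contact force between holddown and gauge above 1.5 N and contact force between the fingers and gauge above 0.5 N and linear speed of gauge above 0.001 m/s), for 0.05 s.
At the end, for the whole second after the job is handed in: the gauge lies flat on the bed, let go and still, its blade centred under the foot to within 12 mm, and the foot presses on it with 2 to 8 N; the screw is at rest (horizontal distance between blade and holddown below 0.012 m and angle between gauge's own z axis and vertical below 0.06 rad and z of blade in the frame of shear between 0.06 and 0.066 m and contact force between the fingers and gauge below 0.1 N and contact force between holddown and gauge between 2 and 8 N and linear speed of gauge below 0.005 m/s and velocity of joint screw between -0.05 and 0.05 rad/s); the robot touches nothing.
It fails at once if the blade is clamped hard, the foot pressing on it with over 25 N (contact force between holddown and gauge above 25 N).
It fails at once if the tankard is moved by over 20 mm (distance of tankard from where it was at the start of the episode above 0.02 m).
It fails at once if the tape is moved by over 20 mm (distance of tape from where it was at the start of the episode above 0.02 m).
It fails at once if the jar is moved by over 20 mm (distance of jar from where it was at the start of the episode above 0.02 m).
It also fails if it takes over 72 s, if anything falls off the work surface, if the arm or the gripper's body presses on something with over 40 N, if the wrist force passes 120 N, or if a joint passes its speed limit or range.

ROBOT

A 7-joint arm with a two-finger parallel gripper is mounted at the origin on the work surface. World frame = base frame: x ahead of the robot, y to its left, z up, the work surface at z = 0. Lengths are in m, angles in rad, forces in N, time in s.
With the tool pointing down it reaches from about 0.425 to 0.925 m from the base axis. Payload 6.8 kg.
Tool frame: the origin (TCP) lies at the very end of the fingers, on their centre line; the grasp point (between the pads) lies 19 mm behind it; z points along the fingers, x is the direction in which the jaws open and shut, and the axes are right-handed (so a half turn about z gives the same grasp; the last joint's range is limited). The gripper opens to 85 mm and grips with 20 to 120 N. Pads are 22 mm wide; open, the fingers measure 114 mm over their backs; the gripper's body (76 mm by 85 mm) begins 54 mm behind the grasp point. The pads swing forward as they close: fully open they stand 13 mm farther back than shut.
Start: joints at [1.136, 0.477, 0.022, 1.555, -0.011, 1.109, -0.083], TCP at [0.217, -0.639, 0.197] pointing down, gripper open.
Joint ranges: [-2.96, 2.96], [-0.34, 2.1], [-1.41, 1.46], [0.24, 2.44], [-1.37, 4.51], [0.17, 1.92], [-2.96, 2.96]. Speed limits (rad/s): [2.39, 2.39, 3.14, 3.14, 3.14, 3.14, 3.14].

INTERFACE

Orientations are given as a rotation vector (axis times angle).
In Python, from bench import r, grab_frame gives the robot as it stands. The module is installed in compiled form; this text tells all that it offers.
- The arm moves only by the tool send_rows, never from a script. Its argument "series" is a list of rows, each a list of 2 entries, a list of its own where there are three numbers: the shift along the tool's x, y, z in m, then the turn, a rotation vector about the tool's x, y, z in units of 5 degrees (1.0 is 5 degrees). A call has 1 to 20 rows; each row shifts and turns the commanded pose from where the row before left it, along the tool's axes as they then stand; what a row does not reach is not made up. A row lasts 1/8 s, in which the tool goes at most 62.5 mm and 10.7 degrees, less where a joint would pass 70% of its speed; a pose out of reach is approached as far as the arm can. A call is refused whole if a number of a shift passes 0.0625 or a number of a turn 1, either way. A call with a gripper value outside its range is refused whole. "fingers" is the closure in counts, from 0 (fully open) to 255 (shut), set as the call begins (left out, the last holds). The fingers move at their own pace and stop on an object; "grip_force" is the grip in N (left out, the last holds). Time passes only in rows, so rows that do not move let the fingers close. It gives the time, the measured TCP pose, the force and the opening at its end, in the units of the state.
- r.get_obs(): the state, without advancing time (a new reading comes with each control period).
- grab_frame(name): name is "scene" or "top" or "wrist"; returns a dict with "frame" (400x640x3 uint8, red, green, blue), "fx", "fy", "cx", "cy" (pixels), "origin" and "rotation" of the camera in the world; the wrist camera has in their place "T_tool_cam" (4x4, takes a point from camera to tool coordinates, whose origin is the TCP and whose axes are the tool frame's). Camera axes: x right, y down, z forward; pixel columns grow to the right and rows downward; lengths in m; the calibration is good to about 2 mm. A picture is of the moment at which its call begins: read the wrist's pose just before it. There is no depth.
- r.hand_in(): hands the job in, once; it reports no verdict.
The state is a dict: "clock": time; "joints": joint angles; "qvel": joint speeds; "tau": joint torques, N m; "tcp_pos": TCP position; "orientation": TCP orientation; "contact_force": force on the tool from outside, world axes, zero at the start; "moment": the same for the moment, N m; "grip_width": finger opening in m.
Only numpy, scipy, OpenCV 4.12 (cv2) and the standard library are available. Lean on these libraries where they do the work, as an engineer would, in place of code of your own. Each camera call takes 0.05 s, during which the arm holds its last target.

## Working session

There is one attempt and no reset: what is moved stays moved. The work goes in short steps, Python scripts to look and compute and a tool call to move; the robot and the scene stay as the last step left them, time stands still between calls to the robot, and variables do not carry over. Pictures are saved under pics/ and viewed, and the job is handed in when it is done.

Besides the shell and the picture viewer there is one more tool, called after "Call:" by a JSON object that holds its "api" and its "payload". send_rows: Moves the arm, as the interface text tells. Its arguments: {"type":"object","properties":{"series":{"type":"array"},"fingers":{"type":"number"},"grip_force":{"type":"number"}},"required":["series"]}

```bash
mkdir -p pics; ls; python3 - <<'E'
from bench import r, grab_frame
import cv2,numpy as np
print(r.get_obs())
for n in ["scene","top","wrist"]:
    f=grab_frame(n); cv2.imwrite(f"pics/{n}0.png",f["frame"][:,:,::-1])
    print(n,{k:v for k,v in f.items() if k!="frame"})
E
```

```text
pics
{'clock': 0.0, 'joints': array([ 1.13589046,  0.47782015,  0.02235465,  1.5564392 , -0.01153815,
        1.10929306, -0.08309398]), 'qvel': array([ 0.00130296, -0.00084951, -0.00152895, -0.0001147 ,  0.00134445,
       -0.00179966,  0.00158253]), 'tau': array([ 1.54082272e-04, -5.96450722e+01,  1.60795871e+00, -2.81197679e+01,
        1.24588565e-02,  9.44622239e-03,  2.44949200e-05]), 'tcp_pos': array([ 0.21646456, -0.6386647 ,  0.19581778]), 'orientation': array([-2.55243084e+00,  1.82990747e+00,  2.43384382e-03]), 'contact_force': array([-0.05362739, -1.11686029, -0.71175124]), 'moment': array([-0.02189947, -0.00789438, -0.01980947]), 'grip_width': 0.08535325182625496}
scene {'fx': 517.0847790172304, 'fy': 517.0847790172304, 'cx': 313.9150583743781, 'cy': 203.90512678471447, 'origin': array([ 1.29841705, -0.0705579 ,  1.33047025]), 'rotation': array([-1.9169205 , -1.81692296,  0.55663248])}
top {'fx': 441.64351877448826, 'fy': 441.64351877448826, 'cx': 319.91570188658994, 'cy': 196.99277999011008, 'origin': array([ 0.24961573, -0.01197069,  1.44569281]), 'rotation': array([-2.13138486,  2.14516014, -0.21004998])}
wrist {'fx': 320.4282067191289, 'fy': 320.4282067191289, 'cx': 319.75132490740395, 'cy': 195.54120385677444, 'T_tool_cam': array([[ 9.99997570e-01,  2.19353571e-03,  2.21039756e-04,
        -1.88324654e-04],
       [-2.14550927e-03,  9.45205129e-01,  3.26469999e-01,
        -8.40053589e-02],
       [ 5.07195691e-04, -3.26469680e-01,  9.45207538e-01,
        -1.77264068e-01],
       [ 0.00000000e+00,  0.00000000e+00,  0.00000000e+00,
         1.00000000e+00]])}
```

View pics/scene0.png

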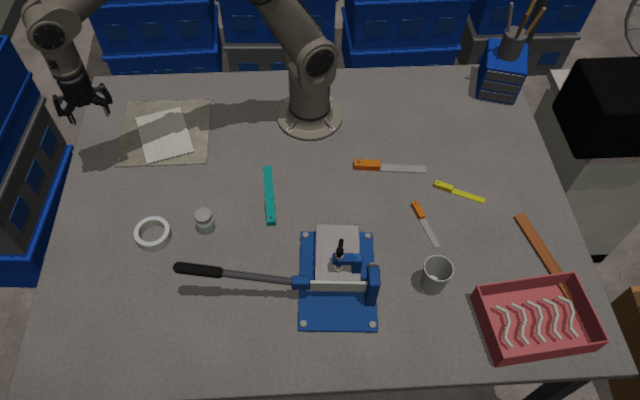

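View pics/top0.png

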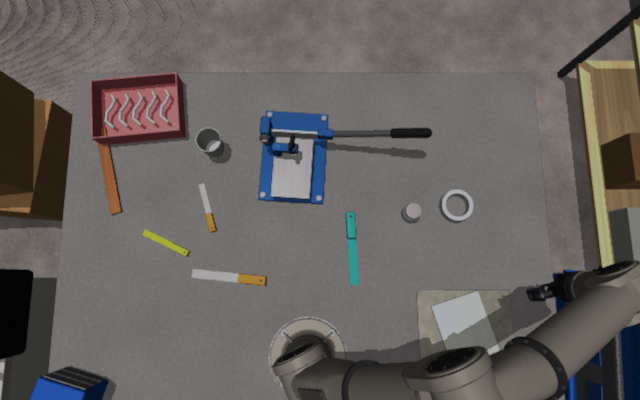

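View pics/wrist0.png

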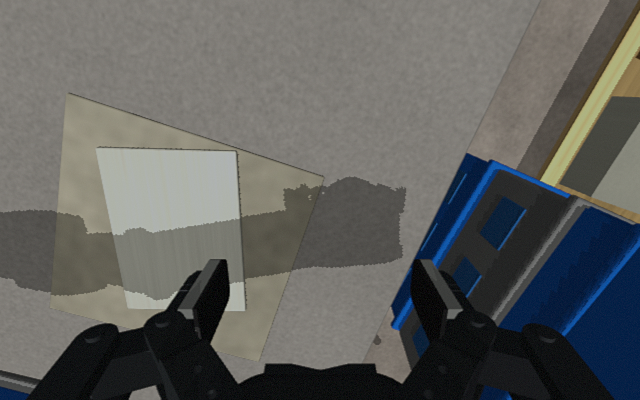

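```bash
cat > h.py <<'E'
import numpy as np,cv2
from scipy.spatial.transform import Rotation as R
from bench import r, grab_frame
def cam(n,obs=None):
    f=grab_frame(n)
    if n=="wrist":
        T=np.eye(4);T[:3,:3]=R.from_rotvec(obs["orientation"]).as_matrix();T[:3,3]=obs["tcp_pos"]
        W=T@f["T_tool_cam"]; f["o"]=W[:3,3];f["R"]=W[:3,:3]
    else:
        f["o"]=np.array(f["origin"]);f["R"]=R.from_rotvec(f["rotation"]).as_matrix()
    return f
def px(f,u,v,z):
    d=f["R"]@np.array([(u-f["cx"])/f["fx"],(v-f["cy"])/f["fy"],1]); return f["o"]+d*(z-f["o"][2])/d[2]
def proj(f,p):
    c=f["R"].T@(np.asarray(p)-f["o"]); return np.array([f["fx"]*c[0]/c[2]+f["cx"],f["fy"]*c[1]/c[2]+f["cy"]])
E
python3 - <<'E'
from h import *
f=cam("top");im=f["frame"][:,:,::-1]
cv2.imwrite("pics/t1.png",cv2.resize(im[100:240,180:340],None,fx=5,fy=4*1.0,interpolation=cv2.INTER_CUBIC)[:,:800])
g=cam("scene");im2=g["frame"][:,:,::-1]
cv2.imwrite("pics/s1.png",cv2.resize(im2[190:340,280:480],None,fx=4,fy=4,interpolation=cv2.INTER_CUBIC))
for n,p,z in [("tip",(201,184),.003),("hend",(213,230),.018),("tank",(208,141),.1),("p1",(258,200),.014),("p2",(323,203),.014)]:
    print(n,px(f,*p,z))
E
```

```text
tip [0.55184384 0.35251399 0.003     ]
hend [0.39700091 0.30433135 0.018     ]
tank [0.66979954 0.31143063 0.1       ]
p1 [0.49517203 0.16162687 0.014     ]
p2 [ 0.48413742 -0.05156775  0.014     ]
```

View pics/t1.png

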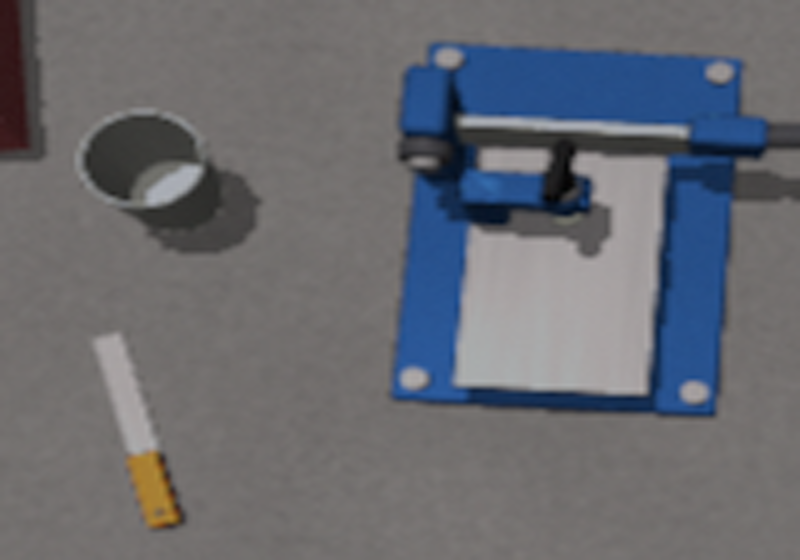

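View pics/s1.png

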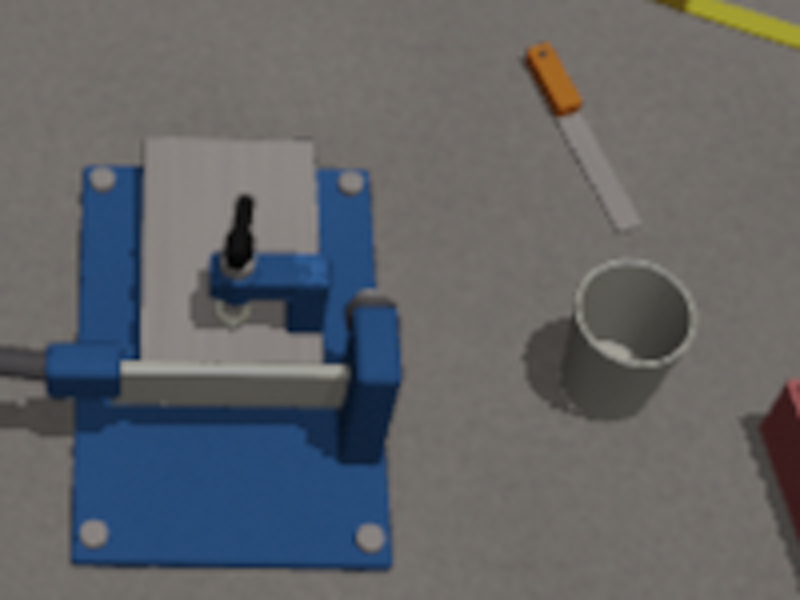

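```bash
cat > fit.py <<'E'
from h import *
from scipy.optimize import least_squares
f=cam("top");g=cam("scene")
T=lambda x,y:(180+x/5,100+y/4)
S=lambda x,y:(280+x/4,190+y/4)
def fit(obs,x0):
    def res(p):
        c,s=np.cos(p[2]),np.sin(p[2]);o=[]
        for cm,uv,q in obs:
            w=[p[0]+c*q[0]-s*q[1],p[1]+s*q[0]+c*q[1],q[2]]
            o+=list(proj(cm,w)-uv)
        return np.array(o)
    s=least_squares(res,x0); print(s.x,np.degrees(s.x[2]),np.round(s.fun.reshape(-1,2),1).tolist()); return s.x
z=.014
P=[(f,T(392,400),(-.151,.108,z)),(f,T(715,413),(-.151,-.108,z)),(f,T(741,60),(.159,-.108,z)),(f,T(430,42),(.159,.108,z)),
(g,S(83,167),(-.151,-.108,z)),(g,S(369,170),(-.151,.108,z)),(g,S(391,566),(.159,.108,z)),(g,S(72,564),(.159,-.108,z)),
(f,T(452,386),(-.145,.062,.06)),(f,T(648,396),(-.145,-.062,.06)),(g,S(145,139),(-.145,-.062,.06)),(g,S(312,139),(-.145,.062,.06))]
sh=fit(P,[.65,.06,0])
G=[(f,T(93,338),(.105,.01,.003)),(f,T(120,333),(.105,-.01,.003)),(f,T(148,528),(-.06,.01,.018)),(f,T(182,521),(-.06,-.01,.018)),
(g,S(639,222),(.105,.01,.003)),(g,S(616,231),(.105,-.01,.003)),(g,S(551,42),(-.06,.01,.018)),(g,S(527,50),(-.06,-.01,.018))]
ga=fit(G,[.45,.32,0.3])
E
python3 fit.py
```

```text
[ 0.64218301  0.04444583 -0.06695594] -3.8362925755464783 [[-0.6, -1.1], [0.5, -0.3], [0.5, -1.6], [-0.6, -1.1], [-0.5, -1.6], [0.2, -1.4], [1.0, -0.6], [-0.8, -1.2], [0.3, -1.0], [-0.0, -1.1], [-0.5, -1.0], [0.4, -0.4]]
[0.45337298 0.3215315  0.27598118] 15.812556563101277 [[0.2, -0.4], [0.7, -0.8], [0.1, -0.7], [-0.7, -0.7], [0.7, -0.1], [0.4, -0.4], [-0.5, -1.1], [-0.4, -1.4]]
```

```bash
cat >> h.py <<'E'
def st():
    o=r.get_obs(); M=R.from_rotvec(o["orientation"]).as_matrix()
    print("t %.2f"%o["clock"],"tcp",np.round(o["tcp_pos"],4),"xaxis yaw %.2f deg"%np.degrees(np.arctan2(M[1,0],M[0,0])),"tilt x,y",np.round(M[:2,2],4),"F",np.round(o["contact_force"],2),"M",np.round(o["moment"],3),"w %.4f"%o["grip_width"],"q",np.round(o["joints"],3))
    return o,M
def go(o,M,target,yaw=None):
    print("tool shift",np.round(M.T@(np.asarray(target)-o["tcp_pos"]),4))
    if yaw is not None:
        c,s=np.cos(np.radians(yaw)),np.sin(np.radians(yaw))
        D=np.array([[c,s,0],[s,-c,0],[0,0,-1.]])
        print("rotvec units",np.round(np.degrees(R.from_matrix(M.T@D).as_rotvec())/5,3))
E
python3 - <<'E'
from h import *
o,M=st(); print(M.round(3)); 
for t in ([.5,-.2,.3],[.5,.15,.3],[.4245,.3133,.15]): go(o,M,t)
go(o,M,[.4245,.3133,.15],105.8); go(o,M,[.4245,.3133,.15],-74.2)
E
```

```text
t 0.35 tcp [ 0.2166 -0.6391  0.1966] xaxis yaw -71.28 deg tilt x,y [-0.0001  0.0004] F [ 0.62  0.62 -0.22] M [-0.004  0.027  0.018] w 0.0854 q [ 1.136  0.477  0.022  1.556 -0.012  1.109 -0.083]
[[ 0.321 -0.947 -0.   ]
 [-0.947 -0.321  0.   ]
 [-0.     0.    -1.   ]]
tool shift [-0.325  -0.4093 -0.1033]
tool shift [-0.6565 -0.5217 -0.1032]
tool shift [-0.8353 -0.5026  0.0469]
tool shift [-0.8353 -0.5026  0.0469]
rotvec units [-7.0000e-03  0.0000e+00 -3.5416e+01]
tool shift [-0.8353 -0.5026  0.0469]
rotvec units [0.    0.005 0.584]
```

Call:
{"api": "send_rows", "payload": {"series": [[[-0.036,-0.0455,-0.0115],[0,0,0]],[[-0.036,-0.0455,-0.0115],[0,0,0]],[[-0.036,-0.0455,-0.0115],[0,0,0]],[[-0.036,-0.0455,-0.0115],[0,0,0]],[[-0.036,-0.0455,-0.0115],[0,0,0]],[[-0.036,-0.0455,-0.0115],[0,0,0]],[[-0.036,-0.0455,-0.0115],[0,0,0]],[[-0.036,-0.0455,-0.0115],[0,0,0]],[[-0.036,-0.0455,-0.0115],[0,0,0]],[[-0.055,-0.0187,0],[0,0,0]],[[-0.055,-0.0187,0],[0,0,0]],[[-0.055,-0.0187,0],[0,0,0]],[[-0.055,-0.0187,0],[0,0,0]],[[-0.055,-0.0187,0],[0,0,0]],[[-0.055,-0.0187,0],[0,0,0]],[[-0.043,0.009,0],[0,0,0]],[[-0.043,0.009,0],[0,0,0]],[[-0.043,0.009,0],[0,0,0]],[[-0.043,0.009,0],[0,0,0]]], "fingers": 0, "grip_force": 40}}

```text
clock: 2.72
tcp_pos: [0.4108, 0.2999, 0.3005]
orientation: [-2.553, 1.831, -0.001]
contact_force: [-0.4, 0.6, 0.1]
grip_width: 0.0852
```

Call:
{"api": "send_rows", "payload": {"series": [[[0,0,0],[0,0,-1]],[[0,0,0],[0,0,-1]],[[0,0,0],[0,0,-1]],[[0,0,0],[0,0,-1]],[[0,0,0],[0,0,-1]],[[0,0,0],[0,0,-1]],[[0,0,0],[0,0,-1]],[[0,0,0],[0,0,-1]],[[0,0,0],[0,0,-1]],[[0,0,0],[0,0,-1]],[[0,0,0],[0,0,-1]],[[0,0,0],[0,0,-1]],[[0,0,0],[0,0,-1]],[[0,0,0],[0,0,-1]],[[0,0,0],[0,0,-1]],[[0,0,0],[0,0,-1]],[[0,0,0],[0,0,-1]],[[0,0,0],[0,0,-1]]]}}

```text
clock: 4.97
tcp_pos: [0.4116, 0.2988, 0.3004]
orientation: [3.099, 0.515, 0.0]
contact_force: [0.4, -0.6, 0.4]
grip_width: 0.0856
```

```bash
python3 - <<'E'
from h import *
o,M=st(); go(o,M,[.4245,.3133,.15],105.8)
E
```

```text
t 4.97 tcp [0.4116 0.2988 0.3004] xaxis yaw 18.87 deg tilt x,y [ 0.0003 -0.0002] F [ 0.38 -0.64  0.42] M [-0.01  -0.025  0.022] w 0.0856 q [-0.019  0.198 -0.833  1.768  0.154  1.244 -0.562]
tool shift [ 0.0169 -0.0096  0.1504]
rotvec units [ 4.0000e-03  0.0000e+00 -1.7385e+01]
```

Call:
{"api": "send_rows", "payload": {"series": [[[0,0,0.004],[0,0,-1]],[[0,0,0.004],[0,0,-1]],[[0,0,0.004],[0,0,-1]],[[0,0,0.004],[0,0,-1]],[[0,0,0.004],[0,0,-1]],[[0,0,0.004],[0,0,-1]],[[0,0,0.004],[0,0,-1]],[[0,0,0.004],[0,0,-1]],[[0,0,0.004],[0,0,-1]],[[0,0,0.004],[0,0,-1]],[[0,0,0.004],[0,0,-1]],[[0,0,0.004],[0,0,-1]],[[0,0,0.004],[0,0,-1]],[[0,0,0.004],[0,0,-1]],[[0,0,0.004],[0,0,-1]],[[0,0,0.004],[0,0,-1]],[[0,0,0.004],[0,0,-1]],[[0,0,0.004],[0,0,-0.4]]]}}

```text
clock: 7.22
tcp_pos: [0.4117, 0.2988, 0.2281]
orientation: [1.896, 2.505, -0.0]
contact_force: [0.3, -0.4, 0.2]
grip_width: 0.0849
```

```bash
python3 - <<'E'
from h import *
o,M=st(); go(o,M,[.4245,.3133,.15],105.8)
f=cam("wrist",o); cv2.imwrite("pics/w1.png",f["frame"][:,:,::-1]); 
import pickle; pickle.dump(f,open("w1.pkl","wb"))
E
```

```text
t 7.22 tcp [0.4117 0.2988 0.2281] xaxis yaw 105.76 deg tilt x,y [ 0.0001 -0.0001] F [ 0.28 -0.41  0.19] M [0.054 0.033 0.013] w 0.0849 q [ 0.143  0.344 -1.08   1.858  0.334  1.138  0.789]
tool shift [0.0105 0.0163 0.0781]
rotvec units [ 0.001  0.001 -0.007]
```

View pics/w1.png

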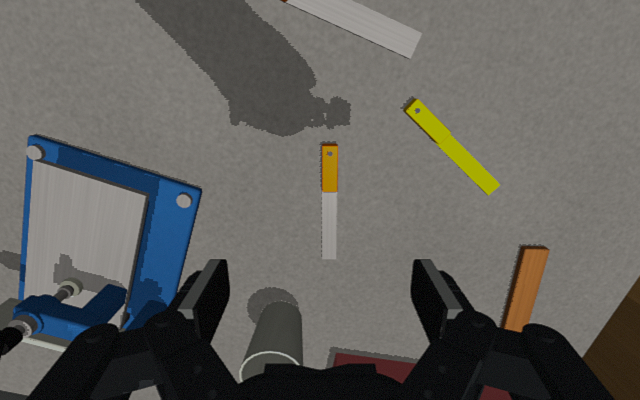

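```bash
python3 - <<'E'
from h import *
import pickle; f=pickle.load(open("w1.pkl","rb"))
o,M=st()
for u,v,z in [(329.5,144,.018),(329.5,192,.018),(329.5,259.5,.003),(34,136,.014),(201,188,.014)]:
    p=px(f,u,v,z);print(p, M.T@(p-o["tcp_pos"]))
# shear corners expected
import math
x,y,t=.64218,.04445,-.06696
for q in [(-.151,-.108,.014),(-.151,.108,.014),(-.145,.062,.06),(-.145,-.062,.06)]:
    w=[x+math.cos(t)*q[0]-math.sin(t)*q[1],y+math.sin(t)*q[0]+math.cos(t)*q[1],q[2]]; print(q,np.round(w,4),proj(f,w))
E
```

```text
t 7.28 tcp [0.4115 0.2985 0.2276] xaxis yaw 105.81 deg tilt x,y [-0.0005 -0.0005] F [-0.4  -0.77  0.16] M [-0.017 -0.034  0.057] w 0.0857 q [ 0.143  0.345 -1.08   1.859  0.334  1.138  0.79 ]
[0.39207078 0.3060007  0.018     ] [ 0.01257188 -0.01647923  0.20962407]
[0.4508424 0.3233592 0.018    ] [0.01326399 0.04479833 0.20958437]
[0.55279644 0.35392736 0.003     ] [0.01490771 0.15123331 0.22451526]
[ 0.48154007 -0.041443    0.014     ] [-0.34610298 -0.02503768  0.21374432]
[0.49196014 0.16394349 0.014     ] [-0.15132242  0.0409374   0.2136395 ]
(-0.151, -0.108, 0.014) [ 0.4843 -0.0532  0.014 ] [ 23.91484666 135.52565763]
(-0.151, 0.108, 0.014) [0.4987 0.1623 0.014 ] [198.90790201 192.50011492]
(-0.145, 0.062, 0.06) [0.5017 0.116  0.06  ] [143.78931493 197.06036761]
(-0.145, -0.062, 0.06) [ 0.4934 -0.0077  0.06  ] [ 30.75577108 161.13233691]
```

Call:
{"api": "send_rows", "payload": {"series": [[[0.0125,0.0155,0.044],[0,0,-0.08]],[[0,0,0.044],[0,0,0]],[[0,0,0.044],[0,0,0]],[[0,0,0.044],[0,0,0]],[[0,0,0.036],[0,0,0]],[[0,0,0.012],[0,0,0]],[[0,0,0],[0,0,0]]]}}

```text
clock: 8.15
tcp_pos: [0.4231, 0.3153, 0.0044]
orientation: [-1.888, -2.511, 0.001]
contact_force: [0.5, -0.6, 0.4]
grip_width: 0.0854
```

Call:
{"api": "send_rows", "payload": {"series": [[[0,0,0],[0,0,0]],[[0,0,0],[0,0,0]],[[0,0,0],[0,0,0]],[[0,0,0],[0,0,0]],[[0,0,0],[0,0,0]],[[0,0,0],[0,0,0]]], "fingers": 255, "grip_force": 40}}

```text
clock: 8.9
tcp_pos: [0.4231, 0.3151, 0.0043]
orientation: [-1.888, -2.511, 0.0]
contact_force: [0.0, 0.4, -0.3]
grip_width: 0.0001
```

```bash
python3 - <<'E'
from h import *
o,M=st()
f=cam("wrist",o); cv2.imwrite("pics/w2.png",f["frame"][:,:,::-1]); 
E
```

```text
t 8.90 tcp [0.4231 0.3151 0.0043] xaxis yaw 106.12 deg tilt x,y [-0. -0.] F [ 0.02  0.35 -0.32] M [0.008 0.018 0.032] w 0.0001 q [-0.115  0.661 -0.831  2.007  0.698  0.783  0.488]
```

View pics/w2.png

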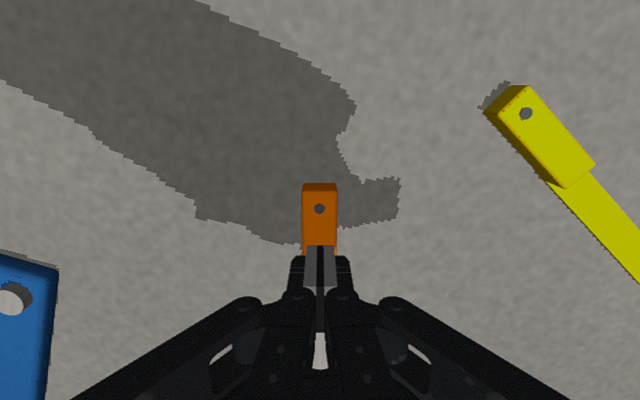

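```bash
python3 - <<'E'
from h import *
o,M=st()
f=cam("wrist",o)
for u,v,z in [(303,191,.018),(336,191,.018),(303,245,.018),(336,245,.018)]:
    p=px(f,u,v,z);print(p, M.T@(p-o["tcp_pos"]))
print(proj(f,o["tcp_pos"]),proj(f,o["tcp_pos"]+M@[0,0,-.019]))
g=cam("scene");cv2.imwrite("pics/s2.png",cv2.resize(g["frame"][160:310,330:530,::-1],None,fx=4,fy=4,interpolation=cv2.INTER_CUBIC))
E
```

```text
t 8.95 tcp [0.4231 0.3151 0.0043] xaxis yaw 106.12 deg tilt x,y [-0.     -0.0001] F [ 0.24 -0.45 -0.25] M [ 0.027 -0.058  0.022] w 0.0002 q [-0.115  0.661 -0.831  2.007  0.698  0.783  0.488]
[0.39617278 0.29837596 0.018     ] [-0.00862128 -0.03048197 -0.01370615]
[0.39121566 0.31539758 0.018     ] [ 0.00910744 -0.03051748 -0.01370705]
[0.42743717 0.30691133 0.018     ] [-0.00910326  0.00192301 -0.01370763]
[0.4221778  0.32497662 0.018     ] [ 0.00971201  0.00188695 -0.01370859]
[319.01197208 231.57707452] [318.95370895 246.42875567]
```

View pics/s2.png

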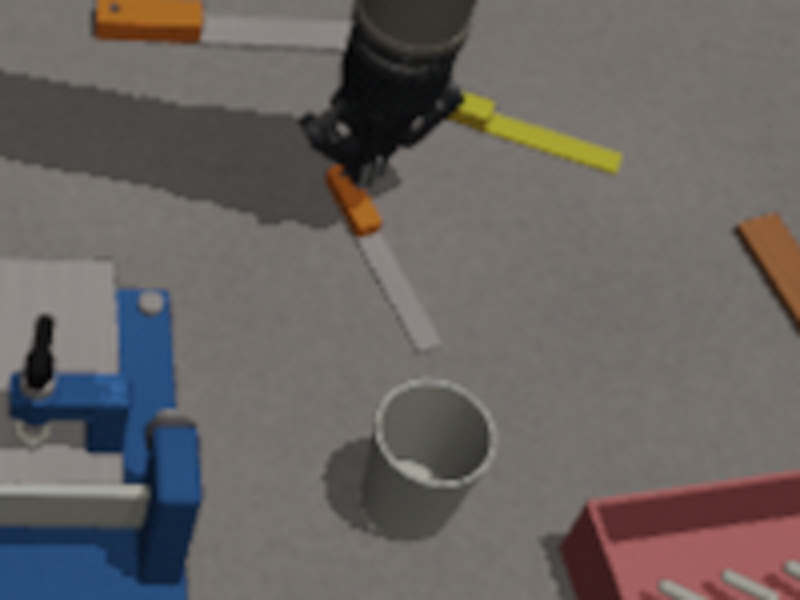

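```bash
python3 - <<'E'
from h import *
o,M=st()
g=cam("scene");f=cam("top")
for d in (0,.019,.03):
    for c,nm in ((g,"s"),(f,"t")):
        q=proj(c,o["tcp_pos"]+M@[0,0,-d]); print(d,nm,q, (q-[330,160])*4)
for d in (-.06,-.03,0): print(proj(g,[.4515+d*.961,.3225+d*.277,.018]))
w=cam("wrist",o)
cv2.imwrite("pics/w3.png",cv2.resize(w["frame"][170:320,220:420,::-1],None,fx=4,fy=4,interpolation=cv2.INTER_CUBIC))
cv2.imwrite("pics/s3.png",cv2.resize(g["frame"][170:240,390:470,::-1],None,fx=8,fy=8,interpolation=cv2.INTER_CUBIC))
E
```

```text
t 9.05 tcp [0.423  0.3151 0.0043] xaxis yaw 106.12 deg tilt x,y [-0.0001 -0.0001] F [-0.48  0.64  0.43] M [ 0.008 -0.032 -0.018] w -0.0003 q [-0.115  0.661 -0.831  2.007  0.698  0.783  0.488]
0 s [418.18564589 209.86140185] [352.74258355 199.4456074 ]
0 t [210.87931804 222.4929713 ] [-476.48272784  249.97188521]
0.019 s [419.271159   206.40266793] [357.08463601 185.61067171]
0.019 t [209.56005715 221.7950633 ] [-481.75977139  247.1802532 ]
0.03 s [419.90944378 204.3689226 ] [359.63777514 177.47569039]
0.03 t [208.78031287 221.38256735] [-484.87874853  245.53026939]
[414.41624123 199.73305377]
[418.65128009 207.27680787]
[422.97241186 214.97391681]
```

View pics/w3.png

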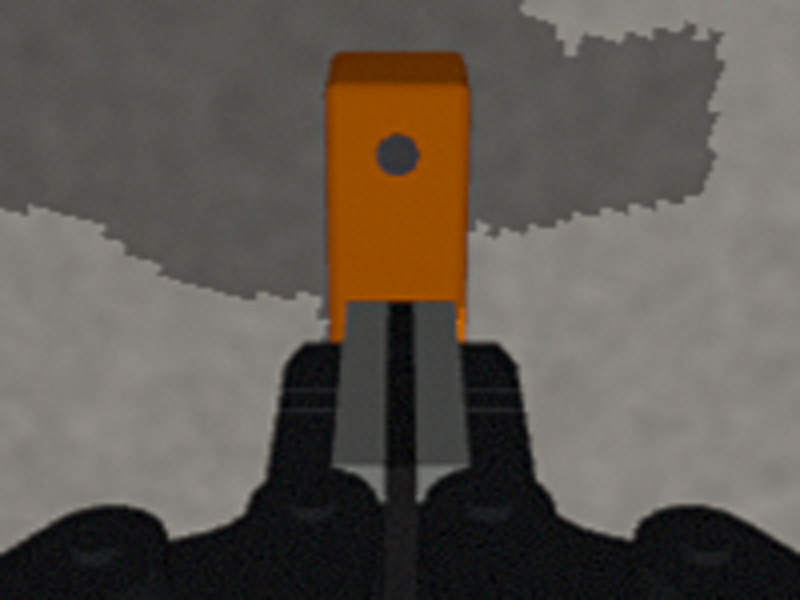

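View pics/s3.png

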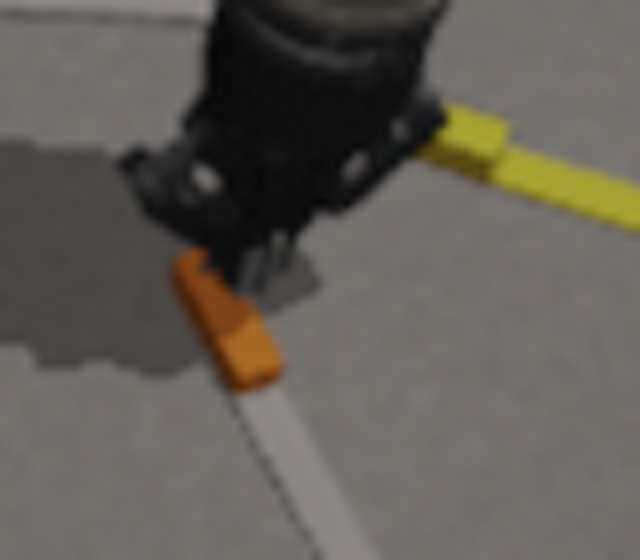

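Call:
{"api": "send_rows", "payload": {"series": [[[0,0,0.003],[0,0,0]],[[0,0,0],[0,0,0]]]}}

```text
clock: 9.45
tcp_pos: [0.4229, 0.315, 0.001]
orientation: [-1.888, -2.511, 0.001]
contact_force: [-0.1, 0.0, -0.3]
grip_width: 0.0001
```

Call:
{"api": "send_rows", "payload": {"series": [[[0,0,0.002],[0,0,0]],[[0,0,0],[0,0,0]]]}}

```text
clock: 9.7
tcp_pos: [0.423, 0.315, -0.0009]
orientation: [-1.888, -2.511, 0.001]
contact_force: [0.0, 0.2, -0.1]
grip_width: 0.0
```

Call:
{"api": "send_rows", "payload": {"series": [[[0,0,0.002],[0,0,0]],[[0,0,0],[0,0,0]]]}}

```text
clock: 9.95
tcp_pos: [0.423, 0.315, -0.0029]
orientation: [-1.888, -2.511, 0.0]
contact_force: [0.2, -0.3, -0.4]
grip_width: -0.0001
```

Call:
{"api": "send_rows", "payload": {"series": [[[0,0,0.003],[0,0,0]],[[0,0,0],[0,0,0]]]}}

```text
clock: 10.2
tcp_pos: [0.423, 0.315, -0.0059]
orientation: [-1.888, -2.511, 0.001]
contact_force: [-0.0, 0.3, -0.1]
grip_width: -0.0001
```

Call:
{"api": "send_rows", "payload": {"series": [[[0,0,0.002],[0,0,0]],[[0,0,0],[0,0,0]]]}}

```text
clock: 10.45
tcp_pos: [0.423, 0.315, -0.0079]
orientation: [-1.888, -2.511, 0.0]
contact_force: [-0.8, -0.5, 0.1]
grip_width: -0.0
```

Call:
{"api": "send_rows", "payload": {"series": [[[0,0,0.002],[0,0,0]],[[0,0,0],[0,0,0]]]}}

```text
clock: 10.7
tcp_pos: [0.423, 0.3151, -0.0098]
orientation: [-1.888, -2.511, 0.0]
contact_force: [0.1, -0.5, -0.5]
grip_width: 0.0002
```

```bash
python3 - <<'E'
from h import *
o,M=st()
w=cam("wrist",o)
cv2.imwrite("pics/w4.png",cv2.resize(w["frame"][170:320,220:420,::-1],None,fx=4,fy=4,interpolation=cv2.INTER_CUBIC))
g=cam("scene")
cv2.imwrite("pics/s4.png",cv2.resize(g["frame"][170:240,390:470,::-1],None,fx=8,fy=8,interpolation=cv2.INTER_CUBIC))
E
```

```text
t 10.70 tcp [ 0.423   0.3151 -0.0098] xaxis yaw 106.13 deg tilt x,y [-0.0002 -0.0002] F [ 0.11 -0.48 -0.54] M [-0.032 -0.009 -0.043] w 0.0002 q [-0.13   0.681 -0.811  2.013  0.723  0.761  0.468]
```

View pics/w4.png

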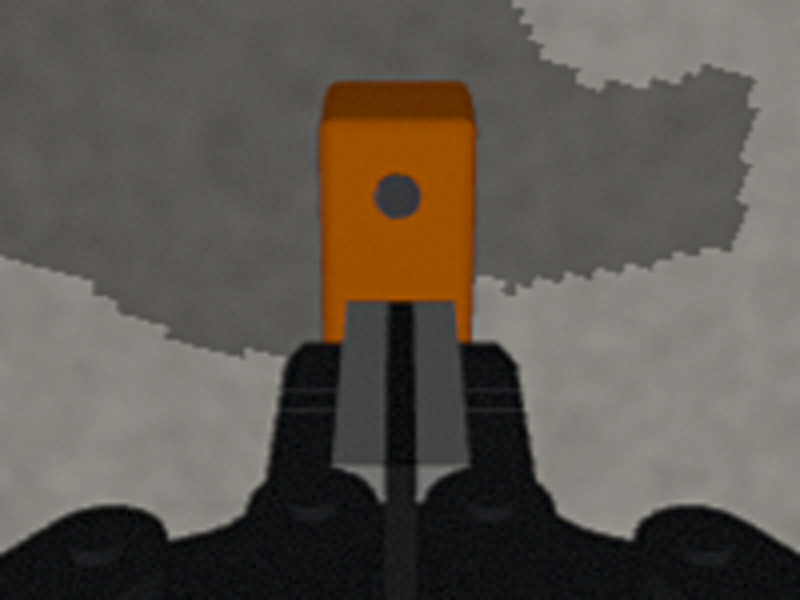

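View pics/s4.png

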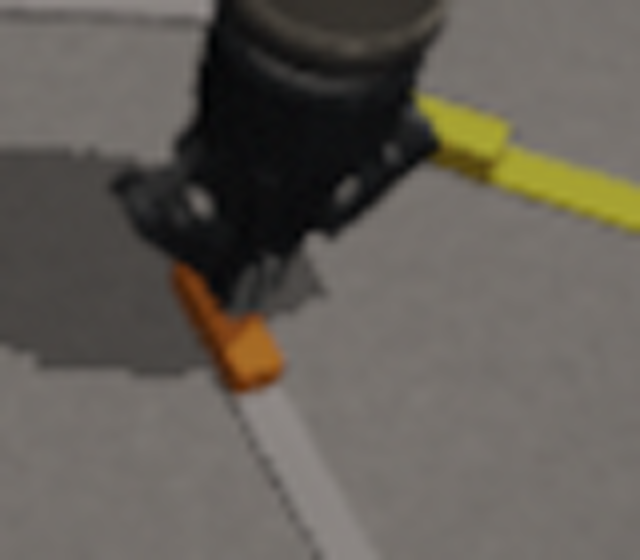

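Call:
{"api": "send_rows", "payload": {"series": [[[0,0,0.002],[0,0,0]],[[0,0,0],[0,0,0]]]}}

```text
clock: 11.05
tcp_pos: [0.423, 0.315, -0.0119]
orientation: [-1.888, -2.511, 0.0]
contact_force: [-0.5, 0.6, 0.3]
grip_width: -0.0004
```

Call:
{"api": "send_rows", "payload": {"series": [[[0,0,0.002],[0,0,0]],[[0,0,0],[0,0,0]]]}}

```text
clock: 11.3
tcp_pos: [0.423, 0.315, -0.0139]
orientation: [-1.888, -2.511, 0.0]
contact_force: [-0.2, -0.5, -0.1]
grip_width: 0.0002
```

Call:
{"api": "send_rows", "payload": {"series": [[[0,0,0.002],[0,0,0]],[[0,0,0],[0,0,0]]]}}

```text
clock: 11.55
tcp_pos: [0.423, 0.315, -0.0158]
orientation: [-1.888, -2.511, 0.0]
contact_force: [-0.2, -0.4, 0.1]
grip_width: 0.0002
```

Call:
{"api": "send_rows", "payload": {"series": [[[0,0,0.002],[0,0,0]],[[0,0,0],[0,0,0]]]}}

```text
clock: 11.8
tcp_pos: [0.4232, 0.3152, -0.0164]
orientation: [1.887, 2.51, -0.0]
contact_force: [-2.6, -4.0, 15.3]
grip_width: 0.0001
```

Call:
{"api": "send_rows", "payload": {"series": [[[0,0,0.002],[0,0,0]],[[0,0,0],[0,0,0]]]}}

```text
clock: 12.05
tcp_pos: [0.4233, 0.3153, -0.0165]
orientation: [1.885, 2.509, -0.0]
contact_force: [-8.4, -10.5, 39.2]
grip_width: -0.0001
```

```bash
python3 - <<'E'
from h import *
o,M=st()
w=cam("wrist",o)
cv2.imwrite("pics/w5.png",cv2.resize(w["frame"][170:320,220:420,::-1],None,fx=4,fy=4,interpolation=cv2.INTER_CUBIC))
g=cam("scene")
cv2.imwrite("pics/s5.png",cv2.resize(g["frame"][170:240,390:470,::-1],None,fx=8,fy=8,interpolation=cv2.INTER_CUBIC))
E
```

```text
t 12.05 tcp [ 0.4233  0.3153 -0.0165] xaxis yaw 106.14 deg tilt x,y [ 0.0027 -0.0023] F [ -8.37 -10.52  39.22] M [-2.255  1.839 -0.043] w -0.0001 q [-0.141  0.69  -0.8    2.015  0.739  0.752  0.453]
```

View pics/w5.png

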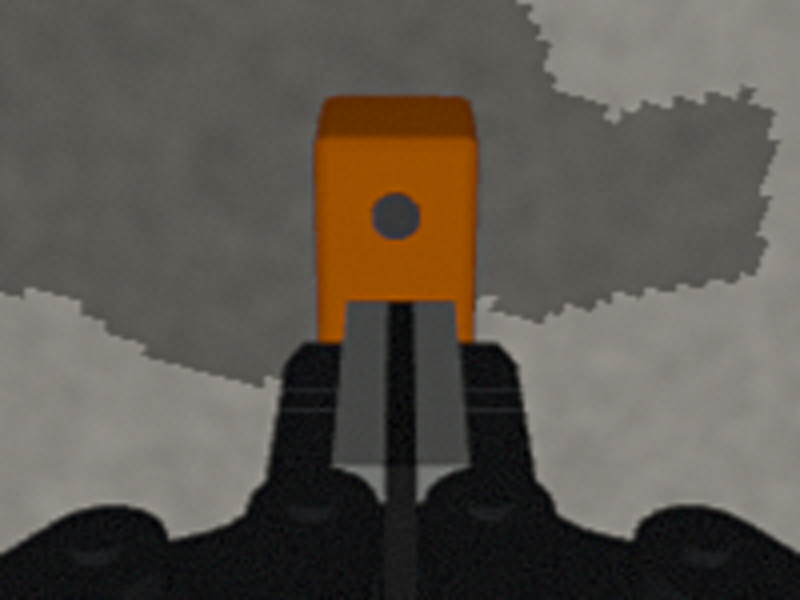

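View pics/s5.png

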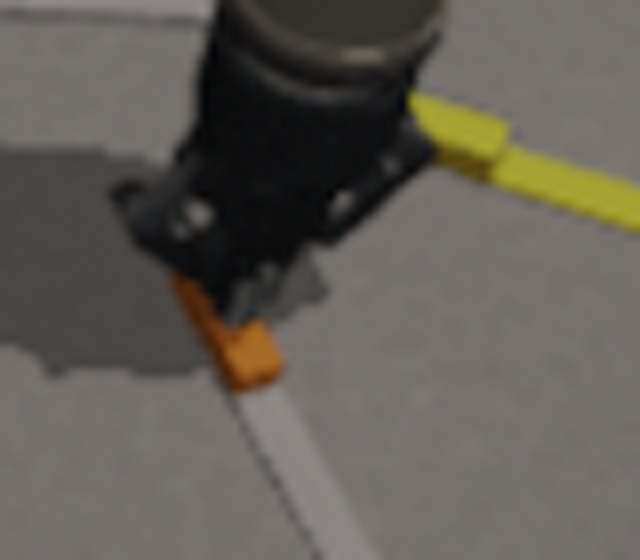

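Call:
{"api": "send_rows", "payload": {"series": [[[0,0,-0.008],[0,0,0]],[[0,0,0],[0,0,0]],[[0,0,0],[0,0,0]],[[0,0,0],[0,0,0]],[[0,0,0],[0,0,0]],[[0,0,0.01],[0,0,0]],[[0,0,0.008],[0,0,0]]], "fingers": 0}}

```text
clock: 13.02
tcp_pos: [0.4229, 0.3149, -0.0306]
orientation: [-1.888, -2.511, 0.001]
contact_force: [-0.9, -0.1, -0.3]
grip_width: 0.0848
```

Call:
{"api": "send_rows", "payload": {"series": [[[0,0,0],[0,0,0]],[[0,0,0],[0,0,0]],[[0,0,0],[0,0,0]],[[0,0,0],[0,0,0]],[[0,0,0],[0,0,0]]], "fingers": 255, "grip_force": 40}}

```text
clock: 13.65
tcp_pos: [0.4234, 0.3154, -0.0293]
orientation: [1.888, 2.511, 0.001]
contact_force: [-0.5, -0.7, 2.8]
grip_width: 0.0188
```

```bash
python3 - <<'E'
from h import *
o,M=st()
w=cam("wrist",o)
cv2.imwrite("pics/w6.png",cv2.resize(w["frame"][170:320,220:420,::-1],None,fx=4,fy=4,interpolation=cv2.INTER_CUBIC))
E
```

```text
t 13.65 tcp [ 0.4234  0.3154 -0.0293] xaxis yaw 106.12 deg tilt x,y [0.0007 0.0004] F [-0.47 -0.74  2.78] M [-0.039  0.055  0.017] w 0.0188 q [-0.152  0.709 -0.783  2.018  0.759  0.73   0.439]
```

View pics/w6.png

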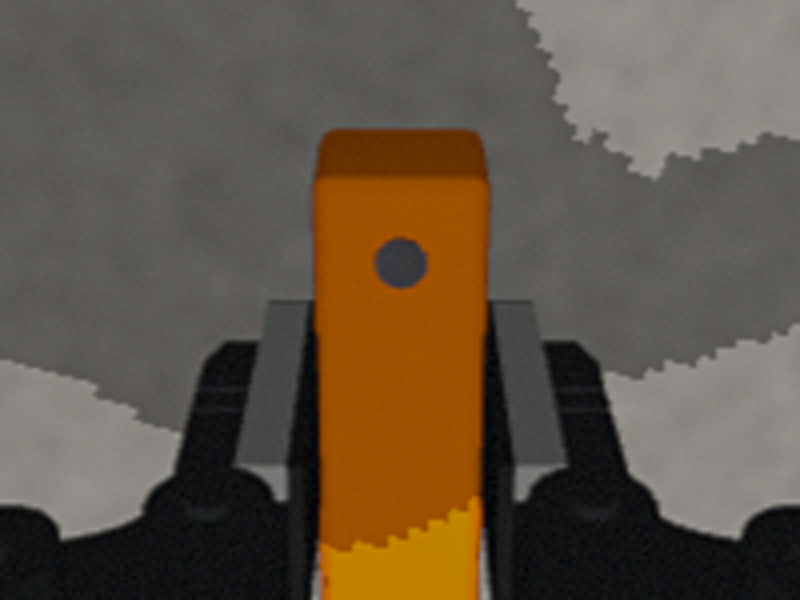

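Call:
{"api": "send_rows", "payload": {"series": [[[0,0,-0.02],[0,0,0]],[[0,0,-0.05],[0,0,0]],[[0,0,-0.05],[0,0,0]],[[0,0,-0.03],[0,0,0]],[[-0.044,-0.0042,0],[0,0,0]],[[-0.044,-0.0042,0],[0,0,0]],[[-0.044,-0.0042,0],[0,0,0]],[[-0.044,-0.0042,0],[0,0,0]],[[-0.044,-0.0042,0],[0,0,0]],[[-0.043,-0.0042,0],[0,0,0]],[[0,0,0],[0,0,1]],[[0,0,0],[0,0,1]],[[0,0,0],[0,0,1]],[[0,0,0],[0,0,0.98]],[[0,0,0],[0,0,0]]]}}

```text
clock: 15.58
tcp_pos: [0.4718, 0.0556, 0.1211]
orientation: [2.292, 2.148, 0.0]
contact_force: [1.3, -0.5, -0.2]
grip_width: 0.0187
```

```bash
python3 - <<'E'
from h import *
o,M=st(); go(o,M,[.472,.056,.12],86.2)
f=cam("wrist",o); cv2.imwrite("pics/w7.png",f["frame"][:,:,::-1]); 
import pickle; pickle.dump((f,o,M),open("w7.pkl","wb"))
cv2.imwrite("pics/w7b.png",cv2.resize(f["frame"][200:400,180:420,::-1],None,fx=3,fy=3,interpolation=cv2.INTER_CUBIC))
g=cam("scene");cv2.imwrite("pics/s7.png",cv2.resize(g["frame"][190:340,280:480,::-1],None,fx=4,fy=4,interpolation=cv2.INTER_CUBIC))
t=cam("top");cv2.imwrite("pics/t7.png",cv2.resize(t["frame"][100:240,180:340,::-1],None,fx=5,fy=4,interpolation=cv2.INTER_CUBIC))
E
```

```text
t 15.57 tcp [0.4718 0.0556 0.1211] xaxis yaw 86.30 deg tilt x,y [ 0.0006 -0.0004] F [ 1.31 -0.49 -0.17] M [0.021 0.053 0.019] w 0.0187 q [ 0.524  0.385 -0.921  2.05   0.396  0.89   0.889]
tool shift [0.0004 0.0002 0.0011]
rotvec units [0.007 0.004 0.02 ]
```

View pics/w7.png

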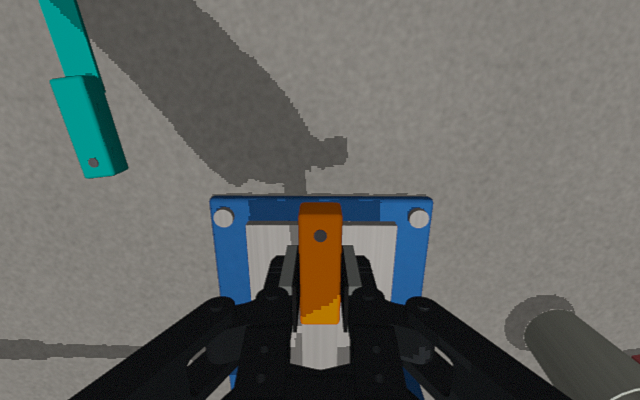

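View pics/s7.png

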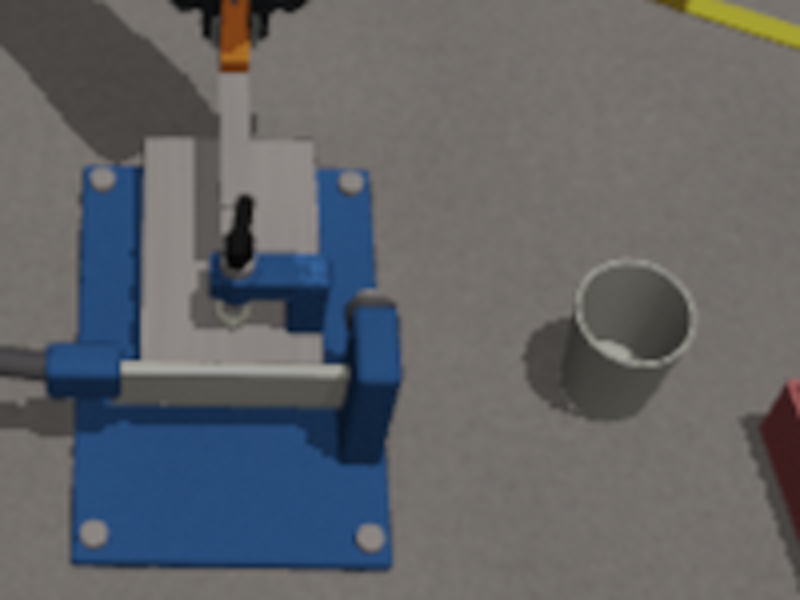

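View pics/t7.png

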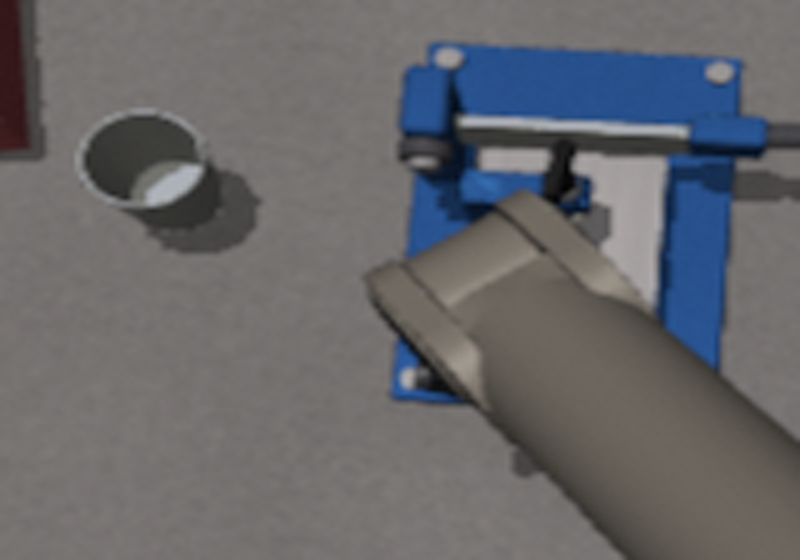

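```bash
python3 - <<'E'
from h import *
import pickle; f,o,M=pickle.load(open("w7.pkl","rb"))
for u,v,z in [(210,197,.014),(433,197,.014),(247,223,.06),(395.5,223,.06)]:
    p=px(f,u,v,z);print(p)
x,y,t=.64218,.04445,-.06696
import math
for q in [(-.151,-.108,.014),(-.151,.108,.014),(-.145,.062,.06),(-.145,-.062,.06)]:
    w=[x+math.cos(t)*q[0]-math.sin(t)*q[1],y+math.sin(t)*q[0]+math.cos(t)*q[1],q[2]]; print(q,np.round(w,4),proj(f,w))
# gauge in tool: underside at tool z = +0.0293 below? gauge bottom world z = tcp+.0293
for u,v in [(302,211),(340,211),(300,323),(340,323)]:
    p=px(f,u,v,o["tcp_pos"][2]+.0293+.018);print(M.T@(p-o["tcp_pos"]))
im=f["frame"][:,:,::-1]
cv2.imwrite("pics/w7c.png",cv2.resize(im[180:340,200:440],None,fx=3.3,fy=3.3,interpolation=cv2.INTER_CUBIC))
E
```

```text
[ 0.4804189  -0.04793082  0.014     ]
[0.49349858 0.16128795 0.014     ]
[ 0.48939468 -0.00420659  0.06      ]
[0.49690499 0.11594195 0.06      ]
(-0.151, -0.108, 0.014) [ 0.4843 -0.0532  0.014 ] [205.1785786 201.1926204]
(-0.151, 0.108, 0.014) [0.4987 0.1623 0.014 ] [433.79652796 202.16431691]
(-0.145, 0.062, 0.06) [0.5017 0.116  0.06  ] [395.50292202 228.32657856]
(-0.145, -0.062, 0.06) [ 0.4934 -0.0077  0.06  ] [243.39306316 227.69734915]
[-0.00746164 -0.03242278 -0.04731693]
[ 0.00911135 -0.03245893 -0.04732343]
[-0.00940907  0.02746967 -0.04727953]
[ 0.01047389  0.0274255  -0.04728733]
```

View pics/w7c.png

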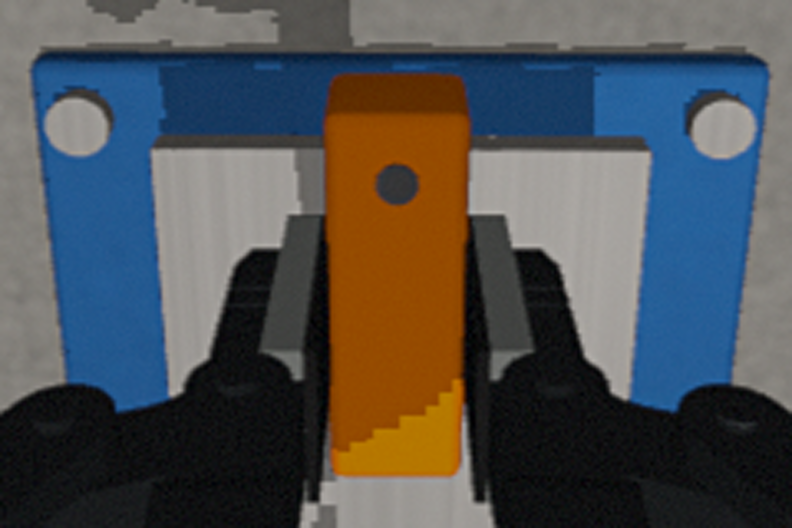

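Call:
{"api": "send_rows", "payload": {"series": [[[0.001,0,0.04],[0,0,0.02]],[[0,0,0.03],[0,0,0]],[[0,0,0.016],[0,0,0]],[[0,0,0.002],[0,0,0]],[[0,0,0],[0,0,0]]]}}

```text
clock: 16.35
tcp_pos: [0.4727, 0.0568, 0.0331]
orientation: [2.294, 2.145, 0.002]
contact_force: [-0.6, 0.8, -0.7]
grip_width: 0.019
```

```bash
python3 - <<'E'
from h import *
o,M=st()
g=cam("scene");cv2.imwrite("pics/s8.png",cv2.resize(g["frame"][190:340,280:480,::-1],None,fx=4,fy=4,interpolation=cv2.INTER_CUBIC))
E
```

```text
t 16.35 tcp [0.4727 0.0568 0.0331] xaxis yaw 86.14 deg tilt x,y [0.0012 0.0003] F [-0.6   0.77 -0.72] M [-0.029  0.031 -0.002] w 0.0190 q [ 0.408  0.521 -0.806  2.114  0.567  0.732  0.735]
```

View pics/s8.png

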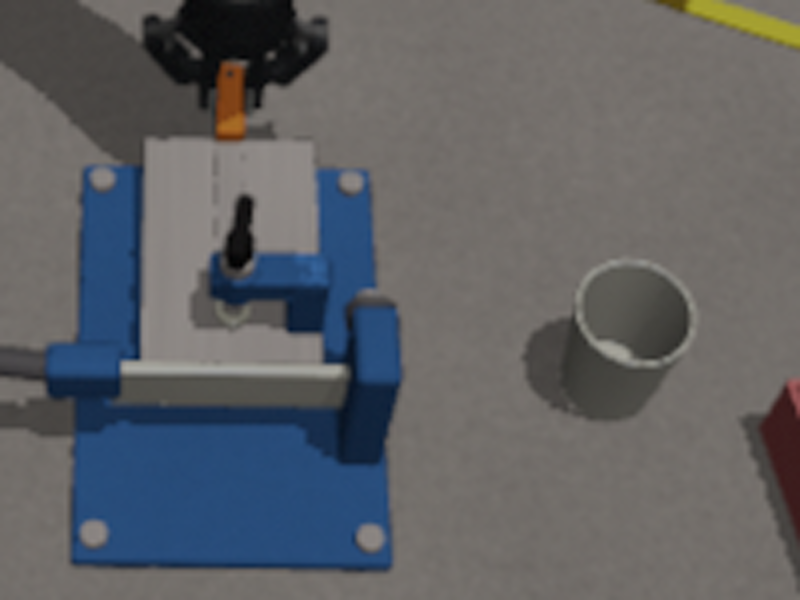

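Call:
{"api": "send_rows", "payload": {"series": [[[0,0,0.001],[0,0,0]],[[0,0,0],[0,0,0]]]}}

```text
clock: 16.65
tcp_pos: [0.4723, 0.0564, 0.0317]
orientation: [2.295, 2.144, 0.001]
contact_force: [0.5, -0.3, -0.3]
grip_width: 0.0188
```

Call:
{"api": "send_rows", "payload": {"series": [[[0,0,0.001],[0,0,0]],[[0,0,0],[0,0,0]]]}}

```text
clock: 16.9
tcp_pos: [0.4722, 0.0565, 0.0306]
orientation: [2.295, 2.145, 0.0]
contact_force: [-2.0, -0.8, 3.6]
grip_width: 0.0189
```

Call:
{"api": "send_rows", "payload": {"series": [[[0,0,0.001],[0,0,0]],[[0,0,0],[0,0,0]]]}}

```text
clock: 17.15
tcp_pos: [0.4721, 0.0564, 0.0302]
orientation: [2.294, 2.144, -0.001]
contact_force: [-5.4, -2.0, 13.4]
grip_width: 0.0189
```

Call:
{"api": "send_rows", "payload": {"series": [[[0,0,-0.0014],[0,0,0]],[[0,0,0],[0,0,0]],[[0,0.008,0],[0,0,0]],[[0,0.008,0],[0,0,0]],[[0,0.008,0],[0,0,0]],[[0,0.006,0],[0,0,0]],[[0,0.004,0],[0,0,0]]]}}

```text
clock: 18.02
tcp_pos: [0.5062, 0.0542, 0.0307]
orientation: [-2.295, -2.145, 0.0]
contact_force: [-2.6, 1.5, 4.0]
grip_width: 0.0187
```

Call:
{"api": "send_rows", "payload": {"series": [[[0,0.006,0],[0,0,0]],[[0,0.008,0],[0,0,0]],[[0,0.008,0],[0,0,0]],[[0,0.006,0],[0,0,0]],[[0,0.0015,0],[0,0,0]],[[0,0,0],[0,0,0]]]}}

```text
clock: 18.77
tcp_pos: [0.5358, 0.0522, 0.0307]
orientation: [2.295, 2.145, 0.001]
contact_force: [1.1, 0.0, 1.1]
grip_width: 0.0193
```

```bash
python3 - <<'E'
from h import *
o,M=st();go(o,M,[.5355,.0524,.0306],86.16)
g=cam("scene");cv2.imwrite("pics/s9.png",cv2.resize(g["frame"][190:340,280:480,::-1],None,fx=4,fy=4,interpolation=cv2.INTER_CUBIC))
f=cam("wrist",o);cv2.imwrite("pics/w9.png",f["frame"][:,:,::-1])
E
```

```text
t 18.77 tcp [0.5358 0.0522 0.0307] xaxis yaw 86.12 deg tilt x,y [0.0008 0.0002] F [1.1  0.04 1.1 ] M [ 0.002 -0.068  0.017] w 0.0193 q [ 0.388  0.602 -0.775  1.975  0.585  0.8    0.78 ]
tool shift [ 0.0002 -0.0003  0.0001]
rotvec units [ 0.009 -0.003 -0.008]
```

View pics/s9.png

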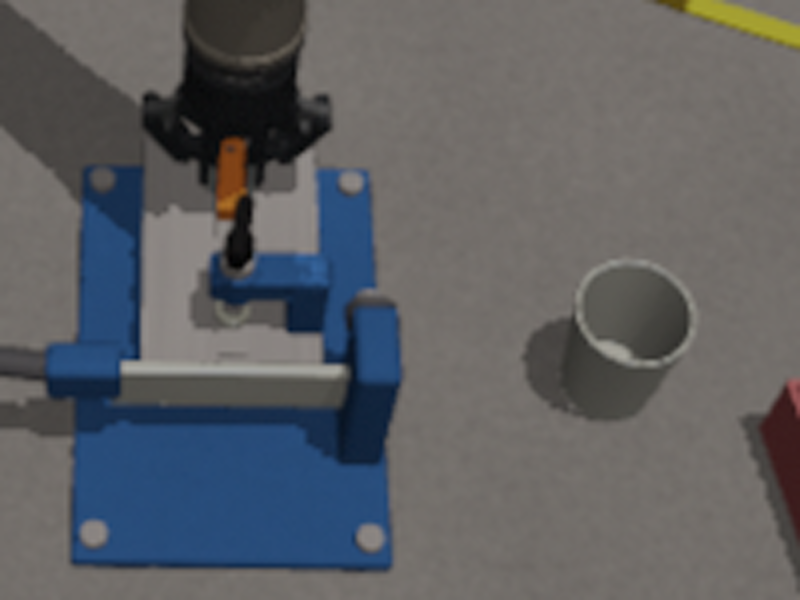

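View pics/w9.png

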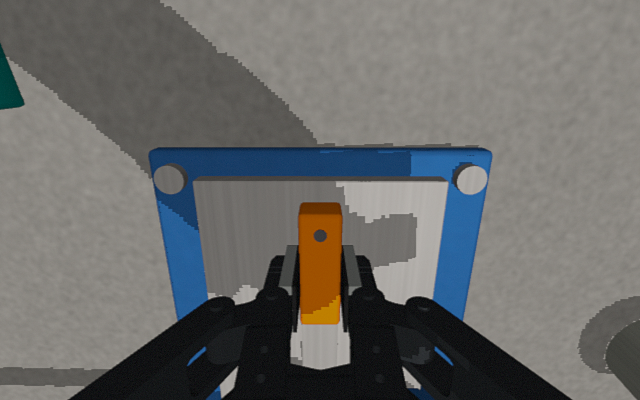

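```bash
python3 - <<'E'
from h import *
o,M=st()
g=cam("scene");f=cam("wrist",o)
print("tip scene px",px(g,280+232/4,190+352/4,.063))
a=px(f,320,181.5,.06);b=px(f,320,203,.060);c=px(f,320,211,.078);print(a,b,c)
print(px(f,320,211,.078)-a)
x,y=.6408,.0453
print("expected tip",x+.027*.998,y-.027*.067)
E
```

```text
t 18.88 tcp [0.5357 0.0522 0.0307] xaxis yaw 86.12 deg tilt x,y [0.0007 0.0002] F [ 0.52  0.41 -0.16] M [-0.036 -0.087 -0.01 ] w 0.0185 q [ 0.388  0.602 -0.775  1.975  0.585  0.8    0.78 ]
tip scene px [0.67208651 0.04216966 0.063     ]
[0.49523027 0.05528439 0.06      ] [0.5062361 0.054565  0.06     ] [0.50327813 0.0547353  0.078     ]
[ 0.00804786 -0.00054909  0.018     ]
expected tip 0.6677460000000001 0.043491
```

Call:
{"api": "send_rows", "payload": {"series": [[[0,0,0],[0,0,0]],[[0,0,0],[0,0,0]],[[0,0,0],[0,0,0]],[[0,0,0],[0,0,0]],[[0,0,-0.02],[0,0,0]],[[0,0,-0.06],[0,0,0]],[[0,0,-0.06],[0,0,0]]], "fingers": 0}}

```text
clock: 19.85
tcp_pos: [0.535, 0.0526, 0.1733]
orientation: [-2.294, -2.146, -0.0]
contact_force: [0.9, -0.7, -0.8]
grip_width: 0.0851
```

```bash
python3 - <<'E'
from h import *
o,M=st();go(o,M,[.6408,.0453,.17],86.16)
f=cam("wrist",o);cv2.imwrite("pics/w10.png",f["frame"][:,:,::-1])
import pickle; pickle.dump((f,o,M),open("w10.pkl","wb"))
E
```

```text
t 19.85 tcp [0.535  0.0526 0.1733] xaxis yaw 86.17 deg tilt x,y [-0.0002  0.0005] F [ 0.89 -0.68 -0.81] M [ 0.02  -0.068 -0.024] w 0.0851 q [ 0.514  0.419 -0.915  1.864  0.382  1.046  0.949]
tool shift [-0.0002  0.1061  0.0033]
rotvec units [-0.003 -0.006  0.002]
```

View pics/w10.png

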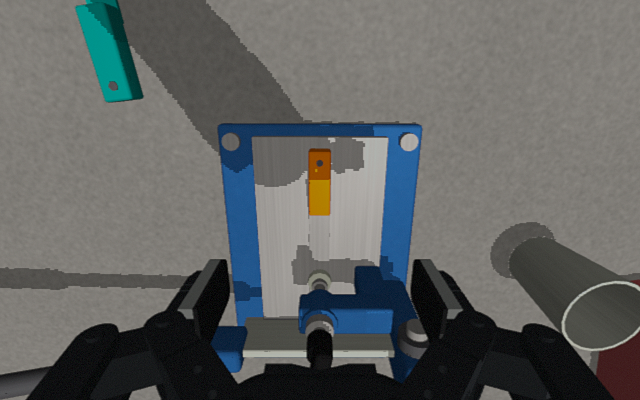

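Call:
{"api": "send_rows", "payload": {"series": [[[0,0.03,0],[0,0,0]],[[0,0.04,0],[0,0,0]],[[0,0.026,0],[0,0,0]],[[0,0.01,0.01],[0,0,0]],[[0,0,0.031],[0,0,0]],[[0,0,0],[0,0,0]]]}}

```text
clock: 20.65
tcp_pos: [0.6385, 0.0446, 0.1275]
orientation: [-2.292, -2.144, 0.007]
contact_force: [-0.9, -0.4, 0.4]
grip_width: 0.0858
```

Call:
{"api": "send_rows", "payload": {"series": [[[0,0,0],[0,0,0]],[[0,0,0],[0,0,0]],[[0,0,0],[0,0,0]],[[0,0,0],[0,0,0]],[[0,0,0],[0,0,0]],[[0,0,0],[0,0,0]]], "fingers": 255, "grip_force": 30}}

```text
clock: 21.4
tcp_pos: [0.6414, 0.0451, 0.1303]
orientation: [2.295, 2.145, 0.001]
contact_force: [-1.4, -1.1, 4.5]
grip_width: 0.0114
```

```bash
python3 - <<'E'
from h import *
o,M=st()
f=cam("wrist",o);cv2.imwrite("pics/w11.png",f["frame"][:,:,::-1])
g=cam("scene");cv2.imwrite("pics/s11.png",cv2.resize(g["frame"][190:340,280:480,::-1],None,fx=4,fy=4,interpolation=cv2.INTER_CUBIC))
E
```

```text
t 21.40 tcp [0.6414 0.0451 0.1303] xaxis yaw 86.12 deg tilt x,y [ 0.0007 -0.0001] F [-1.43 -1.09  4.54] M [-0.197  0.269 -0.065] w 0.0114 q [ 0.401  0.625 -0.819  1.657  0.505  1.083  0.936]
```

View pics/w11.png

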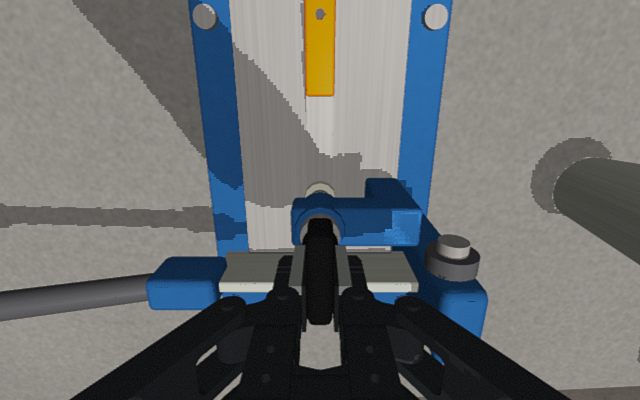

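View pics/s11.png

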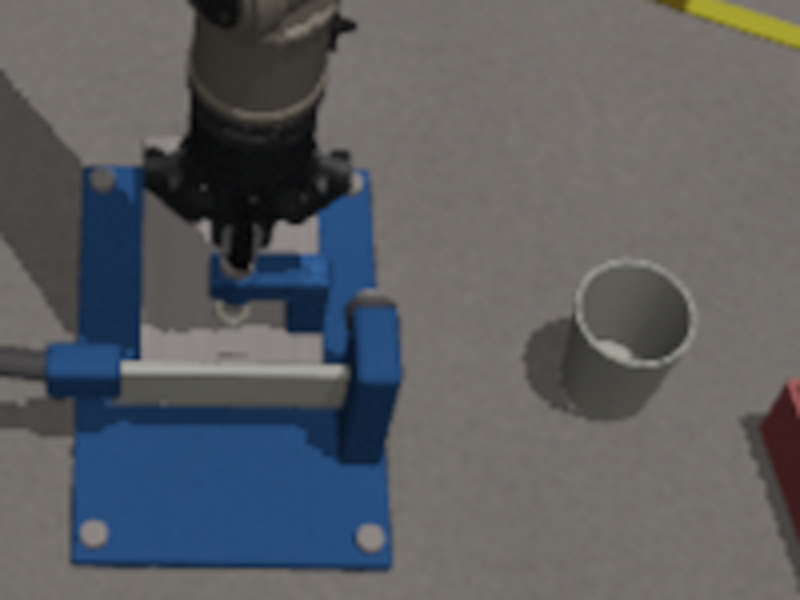

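```bash
python3 - <<'E'
from h import *
o,M=st();f=cam("wrist",o)
cv2.imwrite("pics/w12.png",cv2.resize(f["frame"][170:340,240:400,::-1],None,fx=3.5,fy=3.5,interpolation=cv2.INTER_CUBIC))
for v in (218,222,325): print(v,M.T@(px(f,319.5,v,.187)-o["tcp_pos"]))
for d in (-.023,.023): print(proj(f,[.6408+d,.0453,.188]),proj(f,[.6408+d,.0453,.164]))
E
```

```text
t 21.50 tcp [0.6413 0.0451 0.1303] xaxis yaw 86.11 deg tilt x,y [ 0.0006 -0.0001] F [-1.24 -0.54  6.2 ] M [-0.132  0.348 -0.058] w 0.0110 q [ 0.401  0.625 -0.819  1.657  0.505  1.083  0.936]
218 [ 0.00017285 -0.03310391 -0.05667621]
222 [ 0.00017621 -0.0313276  -0.05667511]
325 [ 0.00027425  0.0205339  -0.05664294]
[315.73740597 240.36162306] [316.31237976 217.70572346]
[322.68617755 329.86648595] [322.28621675 297.29130291]
```

View pics/w12.png

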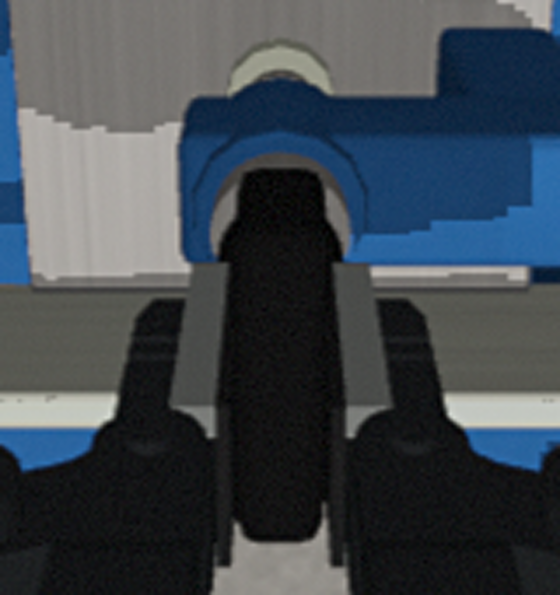

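Call:
{"api": "send_rows", "payload": {"series": [[[0,0,0.00014],[0,0,1]],[[0,0,0.00014],[0,0,1]],[[0,0,0.00014],[0,0,1]],[[0,0,0.00014],[0,0,1]],[[0,0,0.00014],[0,0,1]],[[0,0,0.00014],[0,0,1]],[[0,0,0.00014],[0,0,1]],[[0,0,0.00014],[0,0,1]],[[0,0,0.00014],[0,0,1]],[[0,0,0.00014],[0,0,1]]]}}

```text
clock: 22.8
tcp_pos: [0.6409, 0.044, 0.129]
orientation: [2.987, 0.969, -0.001]
contact_force: [-3.6, -3.4, 8.1]
grip_width: 0.0113
```

```bash
python3 - <<'E'
from h import *
o,M=st()
f=cam("wrist",o);cv2.imwrite("pics/w13.png",f["frame"][:,:,::-1])
E
```

```text
t 22.80 tcp [0.6409 0.044  0.129 ] xaxis yaw 35.94 deg tilt x,y [-0.0004 -0.0017] F [-3.61 -3.37  8.08] M [-0.555  0.734  0.051] w 0.0113 q [ 0.277  0.567 -0.623  1.668  0.376  1.03   0.159]
```

View pics/w13.png

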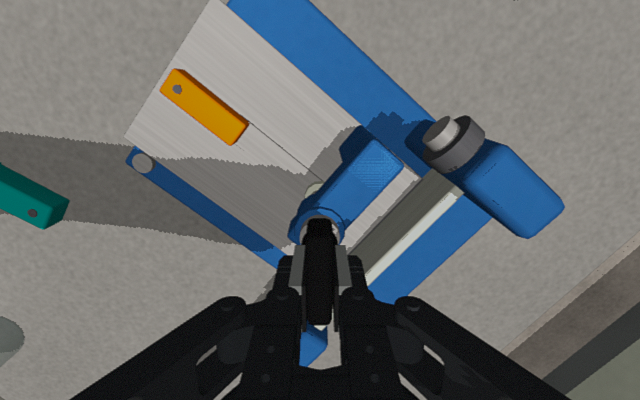

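Call:
{"api": "send_rows", "payload": {"series": [[[0,0,0.0001],[0,0,1]],[[0,0,0.0001],[0,0,1]],[[0,0,0.0001],[0,0,1]],[[0,0,0.0001],[0,0,1]],[[0,0,0.0001],[0,0,1]],[[0,0,0.0001],[0,0,1]],[[0,0,0.00014],[0,0,1]],[[0,0,0.00014],[0,0,1]]]}}

```text
clock: 23.85
tcp_pos: [0.64, 0.0437, 0.1279]
orientation: [3.137, -0.111, -0.003]
contact_force: [-6.1, -2.9, 8.8]
grip_width: 0.0113
```

Call:
{"api": "send_rows", "payload": {"series": [[[0,0,0.00014],[0,0,1]],[[0,0,0.00014],[0,0,1]],[[0,0,0.00014],[0,0,1]],[[0,0,0.00014],[0,0,1]],[[0,0,0.00014],[0,0,1]],[[0,0,0.00014],[0,0,1]],[[0,0,0.00014],[0,0,1]],[[0,0,0.00014],[0,0,1]],[[0,0,0],[0,0,0]]]}}

```text
clock: 24.98
tcp_pos: [0.6391, 0.0442, 0.1268]
orientation: [2.911, -1.174, -0.004]
contact_force: [-8.4, -2.0, 9.6]
grip_width: 0.0112
```

```bash
python3 - <<'E'
from h import *
o,M=st()
f=cam("wrist",o);cv2.imwrite("pics/w14.png",f["frame"][:,:,::-1])
E
```

```text
t 24.98 tcp [0.6391 0.0442 0.1268] xaxis yaw -43.95 deg tilt x,y [-0.0037 -0.0018] F [-8.4  -2.03  9.58] M [-0.458  1.779 -0.045] w 0.0112 q [ 0.058  0.511 -0.309  1.687  0.182  0.976 -1.084]
```

View pics/w14.png

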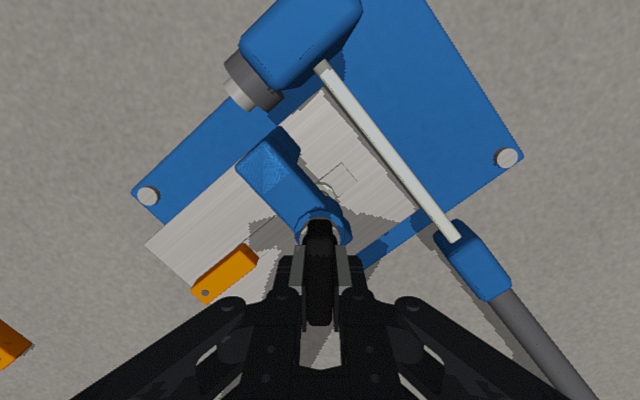

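Call:
{"api": "send_rows", "payload": {"series": [[[0,0,0],[0,0,0]],[[0,0,0],[0,0,0]],[[0,0,0],[0,0,0]],[[0,0,0],[0,0,0]],[[0,0,-0.05],[0,0,0]],[[0,0,0],[0,0,-1]],[[0,0,0],[0,0,-1]],[[0,0,0],[0,0,-1]],[[0,0,0],[0,0,-1]],[[0,0,0],[0,0,-1]],[[0,0,0],[0,0,-1]],[[0,0,0],[0,0,-1]],[[0,0,0],[0,0,-1]],[[0,0,0],[0,0,-1]],[[0,0,0],[0,0,-1]],[[0,0,0],[0,0,-1]],[[0,0,0],[0,0,-1]],[[0,0,0],[0,0,-1]],[[0,0,0],[0,0,-1]],[[0,0,0],[0,0,-1]]], "fingers": 0}}

```text
clock: 27.52
tcp_pos: [0.6411, 0.045, 0.1762]
orientation: [-3.025, -0.847, 0.0]
contact_force: [-0.0, -0.7, 0.5]
grip_width: 0.0853
```

Call:
{"api": "send_rows", "payload": {"series": [[[0,0,0],[0,0,-1]],[[0,0,0],[0,0,-1]],[[0,0,0],[0,0,-1]],[[0,0,0],[0,0,-1]],[[0,0,0],[0,0,-1]],[[0,0,0],[0,0,-1]],[[0,0,0],[0,0,-1]],[[0,0,0],[0,0,-1]],[[0,0,0],[0,0,-1]],[[0,0,0],[0,0,-1]],[[0,0,0],[0,0,-1]],[[0,-0.035,0],[0,0,0]],[[0,-0.04,0],[0,0,0]],[[0,-0.03,0],[0,0,0]]]}}

```text
clock: 29.28
tcp_pos: [0.5348, 0.0522, 0.1761]
orientation: [-2.295, -2.145, 0.001]
contact_force: [0.3, -0.3, -0.1]
grip_width: 0.0856
```

```bash
python3 - <<'E'
from h import *
o,M=st();go(o,M,[.5355,.0524,.0315],86.16)
f=cam("wrist",o);cv2.imwrite("pics/w15.png",f["frame"][:,:,::-1])
E
```

```text
t 29.27 tcp [0.5348 0.0522 0.1761] xaxis yaw 86.14 deg tilt x,y [-0.0004 -0.0003] F [ 0.27 -0.26 -0.14] M [-0.012 -0.031 -0.011] w 0.0856 q [ 0.488  0.403 -0.877  1.862  0.357  1.042  0.97 ]
tool shift [0.0003 0.0007 0.1446]
rotvec units [-0.004  0.003 -0.005]
```

View pics/w15.png

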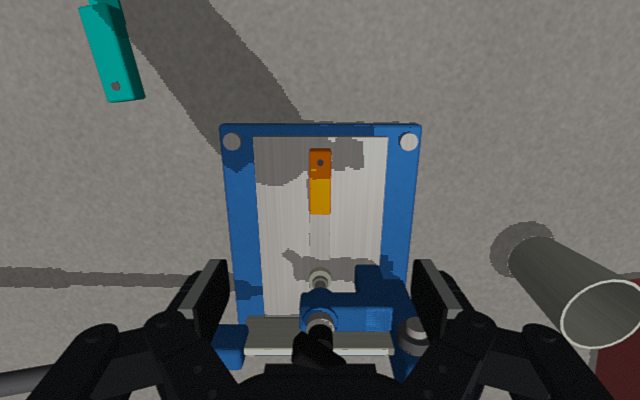

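Call:
{"api": "send_rows", "payload": {"series": [[[0,0,0.05],[0,0,0]],[[0,0,0.05],[0,0,0]],[[0,0.0005,0.036],[0,0,0]],[[0,0,0.0075],[0,0,0]],[[0,0,0],[0,0,0]]]}}

```text
clock: 29.95
tcp_pos: [0.5374, 0.0524, 0.0334]
orientation: [2.295, 2.145, 0.001]
contact_force: [0.4, 0.7, 0.2]
grip_width: 0.0856
```

Call:
{"api": "send_rows", "payload": {"series": [[[0,0,0],[0,0,0]],[[0,0,0],[0,0,0]],[[0,0,0],[0,0,0]],[[0,0,0],[0,0,0]],[[0,0,0],[0,0,0]]], "fingers": 255, "grip_force": 40}}

```text
clock: 30.58
tcp_pos: [0.5371, 0.052, 0.0334]
orientation: [2.295, 2.144, 0.0]
contact_force: [-1.1, 0.1, 5.3]
grip_width: 0.0188
```

```bash
python3 - <<'E'
from h import *
o,M=st()
print(M.T@o["contact_force"])
E
```

```text
t 30.57 tcp [0.5371 0.052  0.0334] xaxis yaw 86.11 deg tilt x,y [ 0.0006 -0.0004] F [-1.13  0.13  5.34] M [-0.131  0.302 -0.055] w 0.0188 q [ 0.369  0.59  -0.749  1.971  0.559  0.796  0.802]
[ 0.05398798 -1.13525184 -5.33861284]
```

Call:
{"api": "send_rows", "payload": {"series": [[[0,0,-0.0004],[0,0,0]],[[0,0,0],[0,0,0]]]}}

```text
clock: 30.82
tcp_pos: [0.5371, 0.052, 0.0334]
orientation: [2.295, 2.145, 0.0]
contact_force: [-0.7, -0.4, 3.7]
grip_width: 0.0189
```

Call:
{"api": "send_rows", "payload": {"series": [[[0,-0.0015,0],[0,0,0]],[[0,-0.0015,0],[0,0,0]]]}}

```text
clock: 31.08
tcp_pos: [0.5369, 0.0521, 0.0336]
orientation: [2.294, 2.142, 0.007]
contact_force: [10.2, -0.4, -5.4]
grip_width: 0.0185
```

Call:
{"api": "send_rows", "payload": {"series": [[[0,-0.0015,0],[0,0,0]]]}}

```text
clock: 31.2
tcp_pos: [0.5367, 0.0522, 0.0339]
orientation: [2.293, 2.141, 0.011]
contact_force: [14.2, -1.5, -7.4]
grip_width: 0.0186
```

Call:
{"api": "send_rows", "payload": {"series": [[[0,0.0015,0],[0,0,0]],[[0,0.0015,0],[0,0,0]]]}}

```text
clock: 31.45
tcp_pos: [0.5365, 0.0521, 0.0334]
orientation: [2.295, 2.144, 0.002]
contact_force: [1.5, -0.8, 3.2]
grip_width: 0.0189
```

Call:
{"api": "send_rows", "payload": {"series": [[[0,0.0015,0],[0,0,0]]]}}

```text
clock: 31.58
tcp_pos: [0.5365, 0.0521, 0.0334]
orientation: [-2.295, -2.145, 0.001]
contact_force: [-4.0, -1.4, 8.1]
grip_width: 0.0186
```

Call:
{"api": "send_rows", "payload": {"series": [[[0,0.0015,0],[0,0,0]],[[0,0.0015,0],[0,0,0]]]}}

```text
clock: 31.82
tcp_pos: [0.5363, 0.052, 0.0334]
orientation: [-2.293, -2.144, 0.009]
contact_force: [-12.5, -1.6, 19.2]
grip_width: 0.0184
```

Call:
{"api": "send_rows", "payload": {"series": [[[0,0.0015,0],[0,0,0]]]}}

```text
clock: 31.95
tcp_pos: [0.5364, 0.052, 0.0333]
orientation: [-2.292, -2.143, 0.012]
contact_force: [-16.9, -0.6, 24.4]
grip_width: 0.0187
```

```bash
python3 - <<'E'
from h import *
o,M=st()
E
```

```text
t 31.95 tcp [0.5364 0.052  0.0333] xaxis yaw 86.17 deg tilt x,y [-0.0083 -0.0027] F [-16.87  -0.64  24.39] M [-0.186  3.604 -0.124] w 0.0187 q [ 0.368  0.594 -0.749  1.965  0.556  0.808  0.806]
```

Call:
{"api": "send_rows", "payload": {"series": [[[0,-0.003,0],[0,0,0]],[[0,-0.0015,0],[0,0,0]],[[0,0,0],[0,0,0]]]}}

```text
clock: 32.33
tcp_pos: [0.5367, 0.0521, 0.0334]
orientation: [2.295, 2.145, -0.0]
contact_force: [-0.8, -0.8, 6.8]
grip_width: 0.0187
```

Call:
{"api": "send_rows", "payload": {"series": [[[0,0,0],[0,0,0]],[[0,0,0],[0,0,0]],[[0,0,0],[0,0,0]],[[0,0,-0.02],[0,0,0]],[[0,0,-0.06],[0,0,0]],[[0,0,-0.06],[0,0,0]],[[0,0.04,0],[0,0,-1]]], "fingers": 0}}

```text
clock: 33.2
tcp_pos: [0.579, 0.0511, 0.1809]
orientation: [2.19, 2.242, 0.01]
contact_force: [0.8, 0.0, -0.6]
grip_width: 0.0852
```

```bash
python3 - <<'E'
from h import *
o,M=st();go(o,M,[.6405,.0452,.175],136.06)
E
```

```text
t 33.20 tcp [0.579  0.0511 0.1809] xaxis yaw 91.34 deg tilt x,y [ 0.0103 -0.0009] F [ 0.79  0.01 -0.56] M [ 0.002 -0.103 -0.009] w 0.0852 q [ 0.468  0.471 -0.877  1.767  0.41   1.086  1.047]
tool shift [-0.0073  0.0613  0.0065]
rotvec units [ 0.107  0.059 -8.943]
```

Call:
{"api": "send_rows", "payload": {"series": [[[-0.003,0.03,0],[0,0,0]],[[-0.0025,0.032,0],[0,0,0]],[[0,0,0],[0,0,-1]],[[0,0,0],[0,0,-1]],[[0,0,0],[0,0,-1]],[[0,0,0],[0,0,-1]],[[0,0,0],[0,0,-1]],[[0,0,0],[0,0,-1]],[[0,0,0],[0,0,-1]],[[0,0,0],[0,0,-1]],[[0,0,0],[0,0,-0.98]],[[0,0,0],[0,0,0]]]}}

```text
clock: 34.7
tcp_pos: [0.6389, 0.0451, 0.1744]
orientation: [1.177, 2.912, 0.001]
contact_force: [0.5, -0.4, 0.3]
grip_width: 0.0854
```

```bash
python3 - <<'E'
from h import *
o,M=st();go(o,M,[.6405,.0452,.128],136.06)
f=cam("wrist",o);cv2.imwrite("pics/w16.png",f["frame"][:,:,::-1])
E
```

```text
t 34.70 tcp [0.6389 0.0451 0.1744] xaxis yaw 135.98 deg tilt x,y [0.0006 0.0004] F [ 0.47 -0.39  0.28] M [ 0.03  -0.01  -0.007] w 0.0854 q [ 0.509  0.641 -1.003  1.618  0.571  1.203  1.757]
tool shift [-0.0011  0.0012  0.0464]
rotvec units [ 0.008  0.002 -0.016]
```

View pics/w16.png

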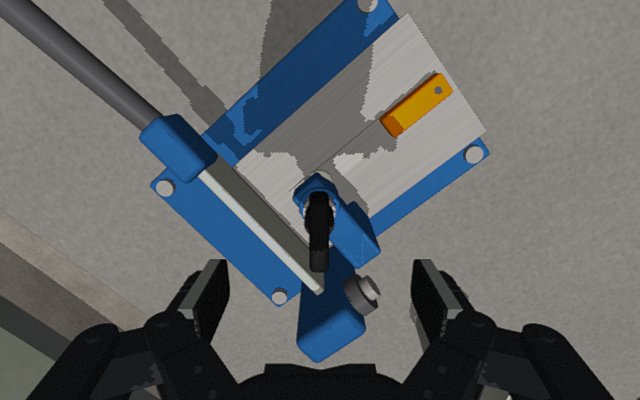

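Call:
{"api": "send_rows", "payload": {"series": [[[-0.001,0.001,0.03],[0,0,0]],[[0,0,0.0155],[0,0,0]],[[0,0,0],[0,0,0]],[[0,0,0],[0,0,0]]]}}

```text
clock: 35.25
tcp_pos: [0.6407, 0.0455, 0.1287]
orientation: [1.176, 2.912, 0.001]
contact_force: [-0.1, -0.4, -0.6]
grip_width: 0.0855
```

Call:
{"api": "send_rows", "payload": {"series": [[[0,0,0],[0,0,0]],[[0,0,0],[0,0,0]],[[0,0,0],[0,0,0]],[[0,0,0],[0,0,0]],[[0,0,0],[0,0,0]]], "fingers": 255, "grip_force": 30}}

```text
clock: 35.88
tcp_pos: [0.6401, 0.0453, 0.1279]
orientation: [-1.176, -2.913, -0.0]
contact_force: [-1.5, 0.5, 1.8]
grip_width: 0.0114
```

```bash
python3 - <<'E'
from h import *
o,M=st()
E
```

```text
t 35.88 tcp [0.6401 0.0453 0.1279] xaxis yaw 136.03 deg tilt x,y [-0.0002  0.0001] F [-1.48  0.49  1.79] M [ 0.016  0.311 -0.005] w 0.0114 q [ 0.488  0.688 -0.971  1.656  0.617  1.134  1.725]
```

Turn back 24° (−4.8 units), rising slightly.

Call:
{"api": "send_rows", "payload": {"series": [[[0,0,-0.00014],[0,0,-1]],[[0,0,-0.00014],[0,0,-1]],[[0,0,-0.00014],[0,0,-1]],[[0,0,-0.00014],[0,0,-1]],[[0,0,-0.00012],[0,0,-0.8]],[[0,0,0],[0,0,0]]]}}

```text
clock: 36.62
tcp_pos: [0.64, 0.0454, 0.1285]
orientation: [-0.545, -3.093, -0.0]
contact_force: [-2.8, 1.6, 2.8]
grip_width: 0.0113
```

```bash
python3 - <<'E'
from h import *
o,M=st()
E
```

```text
t 36.62 tcp [0.64   0.0454 0.1285] xaxis yaw 160.01 deg tilt x,y [-0.0004  0.0004] F [-2.76  1.59  2.81] M [0.077 0.376 0.041] w 0.0113 q [ 0.534  0.73  -1.059  1.653  0.682  1.174  2.098]
```

Call:
{"api": "send_rows", "payload": {"series": [[[0,0,0],[0,0,0]],[[0,0,0],[0,0,0]],[[0,0,0],[0,0,0]],[[0,0,-0.048],[0,0,0]],[[0,0,0],[0,0,1]],[[0,0,0],[0,0,1]],[[0,0,0],[0,0,1]],[[0,0,0],[0,0,1]],[[0,0,0],[0,0,1]],[[0,0,0],[0,0,1]],[[0,0,0],[0,0,1]],[[0,0,0],[0,0,1]],[[0,0,0],[0,0,1]],[[0,0,0],[0,0,1]],[[0,0,0],[0,0,1]],[[0,0,0],[0,0,1]],[[0,0,0],[0,0,1]],[[0,0,0],[0,0,1]],[[0,0,0],[0,0,0.77]]], "fingers": 0}}

```text
clock: 39.0
tcp_pos: [0.6403, 0.0452, 0.1764]
orientation: [2.297, 2.143, 0.0]
contact_force: [-0.4, -0.6, 0.8]
grip_width: 0.0859
```

Call:
{"api": "send_rows", "payload": {"series": [[[0,-0.035,0],[0,0,0]],[[0,-0.04,0],[0,0,0]],[[0,-0.028,0],[0,0,0]],[[0,0,0.04],[0,0,0]],[[0,0,0.03],[0,0,0]],[[0,0,0],[0,0,0]]]}}

```text
clock: 39.75
tcp_pos: [0.5358, 0.0516, 0.1048]
orientation: [-2.292, -2.145, 0.005]
contact_force: [-0.4, -0.4, 0.8]
grip_width: 0.0855
```

```bash
python3 - <<'E'
from h import *
o,M=st();go(o,M,[.5365,.0521,.0334],86.16)
E
```

```text
t 39.75 tcp [0.5358 0.0516 0.1048] xaxis yaw 86.19 deg tilt x,y [-0.0039 -0.0004] F [-0.41 -0.41  0.76] M [ 0.055 -0.014  0.031] w 0.0855 q [ 0.439  0.496 -0.829  1.923  0.455  0.924  0.89 ]
tool shift [0.0006 0.0009 0.0714]
rotvec units [-0.045  0.007  0.005]
```

Call:
{"api": "send_rows", "payload": {"series": [[[0.0005,0.0005,0.045],[0,0,0]],[[0,0,0.022],[0,0,0]],[[0,0,0.004],[0,0,0]],[[0,0,0],[0,0,0]],[[0,0,0],[0,0,0]]]}}

```text
clock: 40.38
tcp_pos: [0.539, 0.0527, 0.0367]
orientation: [2.294, 2.145, 0.003]
contact_force: [-0.2, 0.4, -0.0]
grip_width: 0.0855
```

Call:
{"api": "send_rows", "payload": {"series": [[[0,0,0],[0,0,0]],[[0,0,0],[0,0,0]],[[0,0,0],[0,0,0]],[[0,0,0],[0,0,0]],[[0,0,0],[0,0,0]]], "fingers": 255, "grip_force": 40}}

```text
clock: 41.0
tcp_pos: [0.5381, 0.0524, 0.0356]
orientation: [2.295, 2.146, -0.0]
contact_force: [-1.3, -0.2, 3.9]
grip_width: 0.0184
```

Call:
{"api": "send_rows", "payload": {"series": [[[0,-0.0015,0],[0,0,0]]]}}

```text
clock: 41.12
tcp_pos: [0.538, 0.0524, 0.0357]
orientation: [2.294, 2.145, 0.004]
contact_force: [5.6, -1.2, -2.1]
grip_width: 0.0187
```

Call:
{"api": "send_rows", "payload": {"series": [[[0,-0.0015,0],[0,0,0]]]}}

```text
clock: 41.25
tcp_pos: [0.5374, 0.0524, 0.0357]
orientation: [2.293, 2.144, 0.006]
contact_force: [7.9, -0.5, -3.8]
grip_width: 0.0185
```

Call:
{"api": "send_rows", "payload": {"series": [[[0,-0.0015,0],[0,0,0]]]}}

```text
clock: 41.38
tcp_pos: [0.536, 0.0526, 0.0357]
orientation: [2.293, 2.144, 0.006]
contact_force: [8.0, -1.6, -4.1]
grip_width: 0.0187
```

Call:
{"api": "send_rows", "payload": {"series": [[[0,-0.0015,0],[0,0,0]]]}}

```text
clock: 41.5
tcp_pos: [0.5346, 0.0527, 0.0358]
orientation: [2.293, 2.144, 0.006]
contact_force: [7.3, -1.2, -4.7]
grip_width: 0.0187
```

Call:
{"api": "send_rows", "payload": {"series": [[[0,-0.0015,0.0006],[0,0,0]]]}}

```text
clock: 41.62
tcp_pos: [0.534, 0.0528, 0.0356]
orientation: [2.293, 2.143, 0.008]
contact_force: [9.0, -2.1, 0.8]
grip_width: 0.0185
```

Call:
{"api": "send_rows", "payload": {"series": [[[0,-0.001,0.0003],[0,0,0]]]}}

```text
clock: 41.75
tcp_pos: [0.5336, 0.053, 0.0357]
orientation: [2.292, 2.142, 0.009]
contact_force: [9.8, -1.1, 0.3]
grip_width: 0.0187
```

Call:
{"api": "send_rows", "payload": {"series": [[[0,0.003,0],[0,0,0]],[[0,0.003,-0.0004],[0,0,0]]]}}

```text
clock: 42.0
tcp_pos: [0.5334, 0.0528, 0.0355]
orientation: [-2.293, -2.145, 0.006]
contact_force: [-11.7, -0.5, 17.7]
grip_width: 0.0186
```

Call:
{"api": "send_rows", "payload": {"series": [[[0,0.0015,-0.0006],[0,0,0]]]}}

```text
clock: 42.12
tcp_pos: [0.5335, 0.0528, 0.0356]
orientation: [-2.292, -2.145, 0.009]
contact_force: [-10.2, -0.9, 13.6]
grip_width: 0.019
```

Call:
{"api": "send_rows", "payload": {"series": [[[0,0.0015,-0.0006],[0,0,0]]]}}

```text
clock: 42.25
tcp_pos: [0.5336, 0.0528, 0.0356]
orientation: [-2.29, -2.144, 0.011]
contact_force: [-13.8, 1.6, 12.2]
grip_width: 0.0182
```

Call:
{"api": "send_rows", "payload": {"series": [[[0,-0.003,0],[0,0,0]],[[0,-0.0015,0.0006],[0,0,0]],[[0,0,0],[0,0,0]]]}}

```text
clock: 42.62
tcp_pos: [0.5338, 0.0528, 0.0356]
orientation: [-2.294, -2.146, 0.0]
contact_force: [-2.9, -0.7, 5.9]
grip_width: 0.0189
```

Call:
{"api": "send_rows", "payload": {"series": [[[0,0,0],[0,0,0]],[[0,0,0],[0,0,0]],[[0,0,0],[0,0,0]],[[0,0,-0.02],[0,0,0]],[[0,0,-0.06],[0,0,0]],[[0,0,-0.06],[0,0,0]],[[0,0.035,0],[0,0,0]],[[0,0.04,0],[0,0,0]],[[0,0.031,0],[0,0,0]],[[0,0,0],[0,0,-1]],[[0,0,0],[0,0,-1]],[[0,0,0],[0,0,-1]]], "fingers": 0}}

```text
clock: 44.12
tcp_pos: [0.6399, 0.0459, 0.177]
orientation: [1.991, 2.43, 0.002]
contact_force: [-0.4, -0.1, -0.9]
grip_width: 0.0854
```

Call:
{"api": "send_rows", "payload": {"series": [[[0,0,0],[0,0,-1]],[[0,0,0],[0,0,-1]],[[0,0,0],[0,0,-1]],[[0,0,0],[0,0,-1]],[[0,0,0],[0,0,-1]],[[0,0,0],[0,0,-1]],[[0,0,0],[0,0,-1]],[[0,0,0],[0,0,-1]],[[0,0,0],[0,0,-1]],[[0,0,0],[0,0,-1]],[[0,0,0],[0,0,-1]],[[0,0,0],[0,0,-0.78]]]}}

```text
clock: 45.62
tcp_pos: [0.6399, 0.0456, 0.177]
orientation: [0.54, 3.094, 0.0]
contact_force: [1.7, 0.0, -1.1]
grip_width: 0.0854
```

```bash
python3 - <<'E'
from h import *
o,M=st();go(o,M,[.6403,.0452,.1285],160.06)
f=cam("wrist",o);cv2.imwrite("pics/w17.png",f["frame"][:,:,::-1])
E
```

```text
t 45.62 tcp [0.6399 0.0456 0.177 ] xaxis yaw 160.21 deg tilt x,y [0.0009 0.0001] F [ 1.68  0.   -1.12] M [-0.025 -0.007 -0.034] w 0.0854 q [ 0.556  0.687 -1.102  1.61   0.64   1.248  2.131]
tool shift [-0.0005 -0.0002  0.0485]
rotvec units [0.004 0.009 0.031]
```

View pics/w17.png

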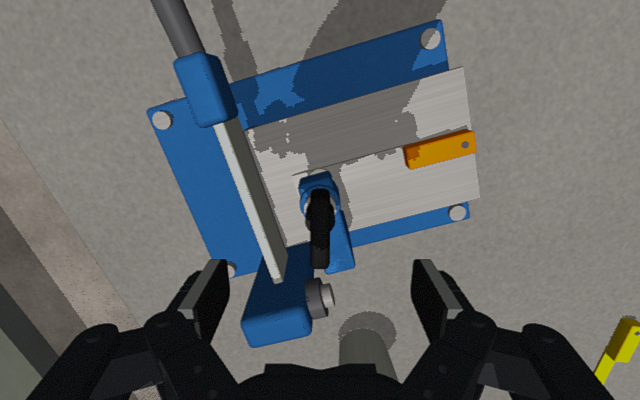

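Call:
{"api": "send_rows", "payload": {"series": [[[0,0,0.03],[0,0,0.03]],[[0,0,0.018],[0,0,0]],[[0,0,0],[0,0,0]],[[0,0,0],[0,0,0]]]}}

```text
clock: 46.18
tcp_pos: [0.6403, 0.046, 0.1285]
orientation: [0.548, 3.093, 0.001]
contact_force: [-0.6, -0.7, 0.4]
grip_width: 0.0852
```

Call:
{"api": "send_rows", "payload": {"series": [[[0,0,0],[0,0,0]],[[0,0,0],[0,0,0]],[[0,0,0],[0,0,0]],[[0,0,0],[0,0,0]],[[0,0,0],[0,0,0]]], "fingers": 255, "grip_force": 30}}

```text
clock: 46.8
tcp_pos: [0.64, 0.0456, 0.1277]
orientation: [0.548, 3.093, 0.0]
contact_force: [0.6, 0.2, 0.2]
grip_width: 0.0113
```

```bash
python3 - <<'E'
from h import *
o,M=st()
E
```

```text
t 46.80 tcp [0.64   0.0456 0.1277] xaxis yaw 159.92 deg tilt x,y [ 0.0005 -0.0001] F [0.64 0.23 0.19] M [-0.107 -0.112  0.067] w 0.0113 q [ 0.536  0.734 -1.065  1.654  0.688  1.175  2.091]
```

Call:
{"api": "send_rows", "payload": {"series": [[[0,0,-0.00013],[0,0,-0.9]],[[0,0,-0.00013],[0,0,-0.9]],[[0,0,0],[0,0,0]]]}}

```text
clock: 47.18
tcp_pos: [0.64, 0.0456, 0.1279]
orientation: [0.304, 3.127, 0.0]
contact_force: [0.6, 0.2, 2.2]
grip_width: 0.0114
```

```bash
python3 - <<'E'
from h import *
o,M=st()
E
```

```text
t 47.17 tcp [0.64   0.0456 0.1279] xaxis yaw 168.88 deg tilt x,y [0.0002 0.0002] F [0.6 0.2 2.2] M [-0.197 -0.021  0.097] w 0.0114 q [ 0.552  0.751 -1.097  1.653  0.712  1.192  2.231]
```

Call:
{"api": "send_rows", "payload": {"series": [[[0,0,0],[0,0,0]],[[0,0,0],[0,0,0]],[[0,0,0],[0,0,0]],[[0,0,-0.048],[0,0,0]],[[0,0,0],[0,0,1]],[[0,0,0],[0,0,1]],[[0,0,0],[0,0,1]],[[0,0,0],[0,0,1]],[[0,0,0],[0,0,1]],[[0,0,0],[0,0,1]],[[0,0,0],[0,0,1]],[[0,0,0],[0,0,1]],[[0,0,0],[0,0,1]],[[0,0,0],[0,0,1]],[[0,0,0],[0,0,1]],[[0,0,0],[0,0,1]],[[0,0,0],[0,0,1]],[[0,0,0],[0,0,1]],[[0,0,0],[0,0,1]],[[0,0,0],[0,0,1]]], "fingers": 0}}

```text
clock: 49.68
tcp_pos: [0.6396, 0.0458, 0.1757]
orientation: [-2.245, -2.197, 0.0]
contact_force: [0.1, -1.3, 0.4]
grip_width: 0.0859
```

Call:
{"api": "send_rows", "payload": {"series": [[[0,0,0],[0,0,0.54]],[[0,-0.035,0],[0,0,0]],[[0,-0.04,0],[0,0,0]],[[0,-0.03,0],[0,0,0]],[[0,0,0.04],[0,0,0]],[[0,0,0.03],[0,0,0]],[[0,0,0],[0,0,0]]]}}

```text
clock: 50.55
tcp_pos: [0.5332, 0.0523, 0.1041]
orientation: [-2.291, -2.146, 0.005]
contact_force: [-0.1, 0.1, -0.2]
grip_width: 0.0852
```

```bash
python3 - <<'E'
from h import *
o,M=st();go(o,M,[.5336,.0526,.0356],86.16)
f=cam("wrist",o);cv2.imwrite("pics/w18.png",f["frame"][:,:,::-1])
E
```

```text
t 50.55 tcp [0.5332 0.0523 0.1041] xaxis yaw 86.24 deg tilt x,y [-0.0041 -0.0003] F [-0.14  0.08 -0.2 ] M [ 0.066 -0.029  0.043] w 0.0852 q [ 0.445  0.496 -0.838  1.929  0.459  0.922  0.884]
tool shift [0.0004 0.0006 0.0685]
rotvec units [-0.047  0.007  0.017]
```

View pics/w18.png

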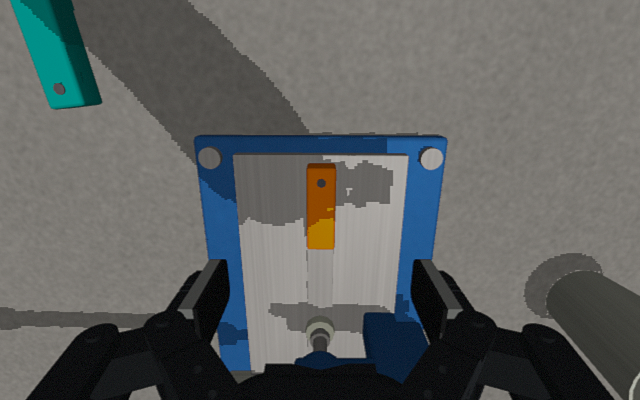

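Call:
{"api": "send_rows", "payload": {"series": [[[0.0004,0.0002,0.045],[0,0,0]],[[0,0,0.02],[0,0,0]],[[0,0,0.003],[0,0,0]],[[0,0,0],[0,0,0]],[[0,0,0],[0,0,0]]]}}

```text
clock: 51.22
tcp_pos: [0.5362, 0.0532, 0.039]
orientation: [2.293, 2.146, 0.003]
contact_force: [0.3, 0.9, 0.5]
grip_width: 0.0856
```

Call:
{"api": "send_rows", "payload": {"series": [[[0,0,0],[0,0,0]],[[0,0,0],[0,0,0]],[[0,0,0],[0,0,0]],[[0,0,0],[0,0,0]],[[0,0,0],[0,0,0]]], "fingers": 255, "grip_force": 40}}

```text
clock: 51.85
tcp_pos: [0.5353, 0.0529, 0.038]
orientation: [2.294, 2.147, -0.0]
contact_force: [-1.7, -0.0, 3.4]
grip_width: 0.0185
```

Call:
{"api": "send_rows", "payload": {"series": [[[0,-0.002,0.0002],[0,0,0]],[[0,-0.0015,0.0002],[0,0,0]]]}}

```text
clock: 52.1
tcp_pos: [0.5341, 0.0531, 0.038]
orientation: [2.292, 2.145, 0.006]
contact_force: [6.1, -1.5, 0.7]
grip_width: 0.0188
```

Call:
{"api": "send_rows", "payload": {"series": [[[0,-0.001,0],[0,0,0]]]}}

```text
clock: 52.22
tcp_pos: [0.5332, 0.0532, 0.038]
orientation: [2.292, 2.145, 0.006]
contact_force: [5.4, -0.5, 1.7]
grip_width: 0.0183
```

Call:
{"api": "send_rows", "payload": {"series": [[[0,0.002,-0.0003],[0,0,0]],[[0,0.002,-0.0003],[0,0,0]],[[0,0.0015,-0.0003],[0,0,0]]]}}

```text
clock: 52.6
tcp_pos: [0.533, 0.0531, 0.0379]
orientation: [-2.291, -2.146, 0.008]
contact_force: [-9.9, -0.1, 10.8]
grip_width: 0.0184
```

Call:
{"api": "send_rows", "payload": {"series": [[[0,0.0015,-0.0002],[0,0,0]],[[0,0.0015,-0.0002],[0,0,0]]]}}

```text
clock: 52.85
tcp_pos: [0.534, 0.0531, 0.0379]
orientation: [-2.289, -2.145, 0.012]
contact_force: [-11.6, 0.3, 11.3]
grip_width: 0.0184
```

Call:
{"api": "send_rows", "payload": {"series": [[[0,0.0015,0],[0,0,0]],[[0,0.0015,0],[0,0,0]]]}}

```text
clock: 53.1
tcp_pos: [0.5369, 0.053, 0.0379]
orientation: [-2.288, -2.146, 0.012]
contact_force: [-13.5, -0.9, 12.3]
grip_width: 0.0183
```

Call:
{"api": "send_rows", "payload": {"series": [[[0,-0.002,0],[0,0,0]],[[0,-0.002,0],[0,0,0]],[[0,0,0],[0,0,0]]]}}

```text
clock: 53.48
tcp_pos: [0.5372, 0.0528, 0.0381]
orientation: [-2.292, -2.147, 0.002]
contact_force: [-2.6, 1.2, -1.3]
grip_width: 0.0184
```

Call:
{"api": "send_rows", "payload": {"series": [[[0,0,0],[0,0,0]],[[0,0,0],[0,0,0]],[[0,0,0],[0,0,0]],[[0,0,0],[0,0,0]],[[0,0,-0.02],[0,0,0]],[[0,0,-0.06],[0,0,0]],[[0,0,-0.06],[0,0,0]],[[0,0,0],[0,0,0]],[[0,0,0],[0,0,0]]], "fingers": 0}}

```text
clock: 54.6
tcp_pos: [0.5382, 0.0525, 0.1795]
orientation: [2.293, 2.146, 0.001]
contact_force: [-0.6, 0.3, -0.4]
grip_width: 0.0853
```

```bash
python3 - <<'E'
from h import *
o,M=st()
f=cam("wrist",o);cv2.imwrite("pics/w19.png",f["frame"][:,:,::-1])
g=cam("scene");cv2.imwrite("pics/s19.png",cv2.resize(g["frame"][190:340,280:480,::-1],None,fx=4,fy=4,interpolation=cv2.INTER_CUBIC))
E
```

```text
t 54.60 tcp [0.5382 0.0525 0.1795] xaxis yaw 86.22 deg tilt x,y [ 0.0011 -0.0007] F [-0.57  0.28 -0.36] M [ 0.035  0.032 -0.011] w 0.0853 q [ 0.501  0.41  -0.898  1.852  0.368  1.054  0.963]
```

View pics/w19.png

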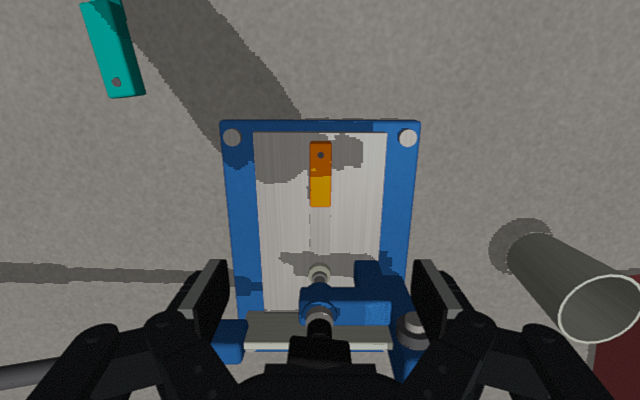

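View pics/s19.png

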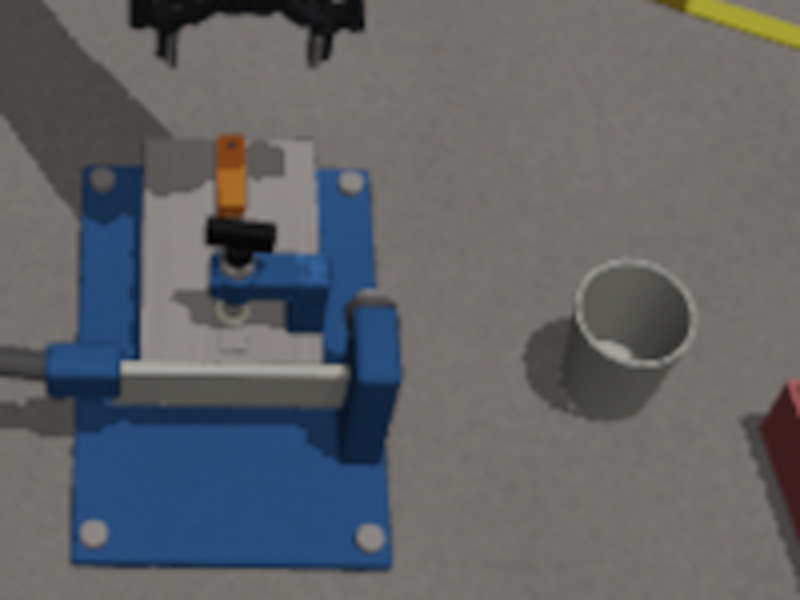

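```bash
python3 -c "
from bench import r
print(r.hand_in())"
```

```text
the job is handed in; nothing more can be done
None
```

The gauge blade is under the foot at a light drag, let go and lying flat on the bed. I handed the job in at about 55 s; the interface gives no verdict.

**What I did**
- I slid the blade under the slack foot and let go, then turned the screw down 2.27 rad. At that setting about 14 N barely moved the gauge, so it was too tight, though my estimate stayed under the 25 N limit.
- I backed off 0.42 rad. The pull was then about 10 N, roughly 8 N of foot pressure, which is the top of the range.
- I backed off a further 0.16 rad and slid the gauge again.

**Last checks**
- **Drag:** the gauge slid steadily at about 5.4 to 6.1 N, which works out at 4 to 5 N of foot pressure (2 to 8 N wanted). A push the other way gave about 4.8 N once I allowed for the arm pressing down on it.
- **Position:** the last pictures show the gauge flat, with its blade in line with the foot. I estimate the blade is within about 3 mm of centre.
- **Robot:** the gripper is open and clear of everything, with a wrist force near 0 N.
- **Other items:** the tankard looks unmoved in the last picture. The tape and the jar were outside that picture and I did not check them again, but the arm did not work near them.

**What disagreed**
- The fingertips turned out to end about 30 to 34 mm short of the reported tool point. My first grasp therefore closed above the handle. I then touched the handle top with the shut fingers to find the offset, pressing it with up to 39 N.
- The wrist camera and the fixed cameras differed by about 2 to 3 mm on where the shear stands.

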